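# Reload the scroll-carving turntable with violin head blanks

### The job

The carving machine's turntable still carries finished (round, spiral) violin heads: slide the chip guard's shutter open, turn the table from detent to detent so that each comes round to the loading bay, slide it off its rail there and stand it upright on the cork board. Slide every square-sawn blank lying on the bench onto a rail of its own, scroll end outwards, until the catch holds it fully home. Leave the turntable resting in a detent with a blank facing the cutter and the shutter fully closed again, and do not disturb the tools on the bench.

Things in the scene. Friction and masses are not known exactly. Their poses are not given: they have to be found in the camera images.
- carver: Green bench carving machine, fixed. Origin: on the table under the disc's axis. The loading bay, on its -y side, is the only gap (100 deg) in the green chip guard round the disc (radius 155 mm, top 80 mm high); the shutter closes it. The parked cutter (level spindle, top 130 mm high, tip 193 mm from the axis) stands outside the guard, 30 deg from its +x towards +y.
- disc (a joint): Turntable: disc of 145 mm radius, top 50 mm above the table, about the carver's origin; rad, counter-clockwise from above. Turns only from 0 to 4.189 (end stops). Spring detents at 0, 2.094, 4.189: up to about 6 N at a handle, and it snaps in when near. In the bay / facing the cutter: at 0 rail a / c, at 2.094 rail b / a, at 4.189 rail c / b.
- handle_a (a point): Upright round wooden handle a on the disc, 24 mm diameter, 120 mm from the axis, 60 deg counter-clockwise from rail a; its wood reaches from 15 to 75 mm above the disc; this point is on its axis, 20 mm below the top.
- handle_b (a point): Upright round wooden handle b on the disc, 24 mm diameter, 120 mm from the axis, 60 deg counter-clockwise from rail b; its wood reaches from 15 to 75 mm above the disc; this point is on its axis, 20 mm below the top.
- handle_c (a point): Upright round wooden handle c on the disc, 24 mm diameter, 120 mm from the axis, 60 deg counter-clockwise from rail c; its wood reaches from 15 to 75 mm above the disc; this point is on its axis, 20 mm below the top.
- mouth_a (a point): Mouth of radial T-rail a, 135 mm from the axis: where the nose of a shoe fully home lies. Rail head 34 mm wide, 5 thick, top 18.5 above the disc, round outer end; stem 20 wide. Shoes slide on inwards, from the bay, to a steel stop 45 mm from the axis, past a sprung catch (about 5 N). Riding on it, a shoe's underside is 52.5 mm above the table, with 5 mm play upwards, 2 mm sideways.
- mouth_b (a point): Mouth of radial T-rail b, 135 mm from the axis: where the nose of a shoe fully home lies. Rail head 34 mm wide, 5 thick, top 18.5 above the disc, round outer end; stem 20 wide. Shoes slide on inwards, from the bay, to a steel stop 45 mm from the axis, past a sprung catch (about 5 N). Riding on it, a shoe's underside is 52.5 mm above the table, with 5 mm play upwards, 2 mm sideways.
- mouth_c (a point): Mouth of radial T-rail c, 135 mm from the axis: where the nose of a shoe fully home lies. Rail head 34 mm wide, 5 thick, top 18.5 above the disc, round outer end; stem 20 wide. Shoes slide on inwards, from the bay, to a steel stop 45 mm from the axis, past a sprung catch (about 5 N). Riding on it, a shoe's underside is 52.5 mm above the table, with 5 mm play upwards, 2 mm sideways.
- shutter (a joint): Curved green shutter of the chip guard, radius 163 mm, 56 to 84 mm above the table, closing the bay at 0; rad, positive clockwise from above: it slides round outside the guard, about the disc's axis, to fully open at 1.745, and stays where it is left (under 2 N at its handle).
- shutter_handle (a point): Upright black handle of the shutter, 20 mm diameter, 185 mm from the disc's axis, 67 to 127 mm above the table; this point is on its axis, 20 mm below the top. Closed, it stands 10 deg counter-clockwise of the middle of the bay.
- bay (a point): Loading shelf: centre of the top of the flat steel shelf (90 mm wide, 98 mm long, radially) at the bay, 210 mm from the disc's axis, 53.5 mm above the table: at rail level, so that a shoe pushed along it towards the axis runs onto the rail in the bay.
- cutter_spot (a point): Where the nose of a shoe fully home lies when its rail faces the cutter: fixed to the carver, 135 mm from the disc's axis.
- rest: Cork-faced rest board for carved heads, fixed, 160 mm (x) by 140 mm (y), top 10 mm above the table. Origin: centre of its underside.
- blank1: Uncarved head (may be absent): square-sawn maple block on an steel shoe 90 x 60 x 24 mm, 0.3 to 0.5 kg. Origin: centre of the underside; x along the shoe to the scroll end, z up. Grip across y: shank 30 mm wide, x -44 to 4 mm, z 24 to 58; scroll end 42 mm wide, 68 high. T-slot under the shoe, right through along x: 38 mm wide at z 6 to 16, 25 mm wide below.
- blank2: Uncarved head (may be absent): square-sawn maple block on an steel shoe 90 x 60 x 24 mm, 0.3 to 0.5 kg. Origin: centre of the underside; x along the shoe to the scroll end, z up. Grip across y: shank 30 mm wide, x -44 to 4 mm, z 24 to 58; scroll end 42 mm wide, 68 high. T-slot under the shoe, right through along x: 38 mm wide at z 6 to 16, 25 mm wide below.
- blank3: Uncarved head (may be absent): square-sawn maple block on an steel shoe 90 x 60 x 24 mm, 0.3 to 0.5 kg. Origin: centre of the underside; x along the shoe to the scroll end, z up. Grip across y: shank 30 mm wide, x -44 to 4 mm, z 24 to 58; scroll end 42 mm wide, 68 high. T-slot under the shoe, right through along x: 38 mm wide at z 6 to 16, 25 mm wide below.
- blank1_nose (a point): Nose of blank1: middle of the lower edge of the shoe's scroll end, 45 mm along its x.
- blank2_nose (a point): Nose of blank2: middle of the lower edge of the shoe's scroll end, 45 mm along its x.
- blank3_nose (a point): Nose of blank3: middle of the lower edge of the shoe's scroll end, 45 mm along its x.
- carved1: Carved head (one of the two may be absent): maple with a round spiral scroll and hollow pegbox on the same steel shoe 90 x 60 x 24 mm; same frame, T-slot and mass as a blank; x to the scroll end. Grip across y: pegbox 26 mm wide, x -44 to 2 mm, z 24 to 54; scroll 40 mm wide over its eyes, 66 high. At the start home on rail b.
- carved2: Carved head (one of the two may be absent): maple with a round spiral scroll and hollow pegbox on the same steel shoe 90 x 60 x 24 mm; same frame, T-slot and mass as a blank; x to the scroll end. Grip across y: pegbox 26 mm wide, x -44 to 2 mm, z 24 to 54; scroll 40 mm wide over its eyes, 66 high. At the start home on rail c.
- tin: Small round tin standing by, 36 mm diameter, 37 mm high; origin under its centre.
- gouge2: Carving gouge lying by, 200 mm long along its x.
- mallet: Wooden mallet lying by, 220 mm long along its x, 60 mm thick.
Things that resemble listed ones, but are neither listed nor needed, are in the scene too. Leave any black look-alike of the blank2 alone.

How it is judged:
At the end, for the whole second after the job is handed in: Each blank home on a rail, scroll end out (nose within 6 mm of that rail's mouth); each carved head at rest, upright (0.1 rad) at board height, over the cork board; the disc still, within 0.04 rad of a detent, with a blank's nose within 12 mm of the cutter spot; shutter below 0.06 rad ((distance between blank1_nose and mouth_a below 0.006 m or distance between blank1_nose and mouth_b below 0.006 m or distance between blank1_nose and mouth_c below 0.006 m) and (distance between blank2_nose and mouth_a below 0.006 m or distance between blank2_nose and mouth_b below 0.006 m or distance between blank2_nose and mouth_c below 0.006 m) and (distance between blank3_nose and mouth_a below 0.006 m or distance between blank3_nose and mouth_b below 0.006 m or distance between blank3_nose and mouth_c below 0.006 m) and x of carved1 in the frame of rest between -0.08 and 0.08 m and y of carved1 in the frame of rest between -0.07 and 0.07 m and z of each of carved1, carved2 in the frame of rest below 0.014 m and angle between each of carved1, carved2's own z axis and vertical below 0.1 rad and linear speed of each of carved1, carved2 below 0.02 m/s and x of carved2 in the frame of rest between -0.08 and 0.08 m and y of carved2 in the frame of rest between -0.07 and 0.07 m and (value of joint disc between -0.04 and 0.04 rad or value of joint disc between 2.0544 and 2.1344 rad or value of joint disc between 4.1488 and 4.2288 rad) and distance between any of blank1_nose, blank2_nose, blank3_nose and cutter_spot below 0.012 m and value of joint shutter below 0.06 rad and velocity of joint disc between -0.05 and 0.05 rad/s); the robot touches nothing.
It fails at once if the mallet, the gouge or the tin by the blanks is pushed more than 30 mm (distance of any of gouge2, mallet, tin from where it was at the start of the episode above 0.03 m).
Of carved1, carved2 only 1 to 2 are there at a start; the rules pass over those that are not, and their reading is None.
Of blank1, blank2, blank3 only 2 to 3 are there at a start; the rules pass over those that are not, and their reading is None.
At some moment in a run one of blank1, blank2, blank3 may be knocked a few centimetres aside while the robot is not near it.
It also fails if it takes over 210 s, if anything falls off the work surface, if the arm or the gripper's body presses on something with over 40 N, if the wrist force passes 120 N, or if a joint passes its speed limit or range.

### The arm

A 7-joint arm with a two-finger parallel gripper is mounted at the origin on the work surface. World frame = base frame: x ahead of the robot, y to its left, z up, the work surface at z = 0. Lengths are in m, angles in rad, forces in N, time in s.
With the tool pointing down it reaches from about 0.4 to 0.85 m from the base axis. Payload 10.4 kg.
Tool frame: the origin (TCP) lies at the very end of the fingers, on their centre line; the grasp point (between the pads) lies 19 mm behind it; z points along the fingers, x is the direction in which the jaws open and shut, and the axes are right-handed (so a half turn about z gives the same grasp; the last joint's range is limited). The gripper opens to 87 mm and grips with 3 to 60 N. Pads are 19 mm wide; open, the fingers measure 117 mm over their backs; the gripper's body (75 mm by 190 mm) begins 51 mm behind the grasp point.
Start: joints at [1.12, 0.332, -0.065, 1.46, 0.022, 1.35, -0.088], TCP at [0.259, -0.569, 0.223] pointing down, gripper open.
Joint ranges: [-2.6, 2.6], [-0.5, 2.12], [-1.47, 1.34], [0.16, 2.42], [-1.27, 4.41], [0.06, 2.06], [-2.6, 2.6]. Speed limits (rad/s): [2.22, 2.22, 2.79, 2.79, 3.14, 3.14, 3.14].

### API

Orientations are given as a unit quaternion [x, y, z, w].
In Python, from bench import r gives the robot as it stands. The module is installed in compiled form; this text tells all that it offers.
- The arm moves only by the tool carry_out, never from a script. Its argument "commands" is a list that holds one entry, the list of rows, each a list of 7 numbers: the closure in counts, from 0 (fully open) to 255 (shut), then the shift along the tool's x, y, z in units of 25 mm (1.0 is 25 mm), then the turn, a rotation vector about the tool's x, y, z in units of 5 degrees (1.0 is 5 degrees). A call has 1 to 12 rows; each row is the pose to reach, as a shift and turn from the pose measured when the call began, along the tool's axes at that moment; what a row does not reach only later rows make up. A row lasts 1/8 s, in which the tool goes at most 62.5 mm and 10.7 degrees, less where a joint would pass 70% of its speed; a pose out of reach is approached as far as the arm can. A call with a gripper value outside its range is refused whole. The fingers move at their own pace and stop on an object; "grip_force" is the grip in N (left out, the last holds). Time passes only in rows, so rows that repeat a pose let the fingers close. It gives the time, the measured TCP pose, the force and the opening at its end, in the units of the state.
- r.read_state(): the state, without advancing time (a new reading comes with each control period).
- r.camera(name): name is "side" or "top" or "wrist"; returns the picture (480x640x3 uint8, blue, green, red); there is no depth.
- r.camera_info(name): a dict with "fx", "fy", "cx", "cy" (pixels), "k1" (the pictures are not rectified: a ray, as slopes to the right and down, at radius r is drawn at 1 + k1 r^2 times it, then the intrinsics apply), "origin" and "rotation" of the camera in the world. Camera axes: x right, y down, z forward; pixel columns grow to the right and rows downward; lengths in m; the calibration is good to about 2 mm. A picture is of the moment at which its call begins: read the wrist's pose just before it. camera_info takes no time and is no camera call; for the wrist camera it gives the pose at the moment of the call.
- r.close_job(): hands the job in, once; it reports no verdict.
The state is a dict: "time": time; "joint_positions": joint angles; "joint_vel": joint speeds; "joint_torque": joint torques, N m; "ee_pos": TCP position; "eef_rot": TCP orientation; "ft_force": force on the tool from outside, world axes, zero at the start; "torque": the same for the moment, N m; "width": finger opening in m.
Only numpy, scipy, OpenCV 4.12 (cv2) and the standard library are available. Lean on these libraries where they do the work, as an engineer would, in place of code of your own. Each camera call takes 0.05 s, during which the arm holds its last target.

## Working session

There is one attempt and no reset: what is moved stays moved. The work goes in short steps, Python scripts to look and compute and a tool call to move; the robot and the scene stay as the last step left them, time stands still between calls to the robot, and variables do not carry over. Pictures are saved under pics/ and viewed, and the job is handed in when it is done.

Besides the shell and the picture viewer there is one more tool, called after "Emit:" as a command line: name --argument value ..., lists and objects as JSON in quotes. carry_out: Moves the arm, as the interface text tells. Its arguments: {"type":"object","properties":{"commands":{"type":"array"},"grip_force":{"type":"number"}},"required":["commands"]}

```bash
mkdir -p pics; ls; python3 - <<'E'
from bench import r
import cv2
s=r.read_state()
for k,v in s.items(): print(k,v)
for n in ["side","top","wrist"]:
    print(n,r.camera_info(n))
    cv2.imwrite(f"pics/{n}0.png",r.camera(n))
E
```

```text
pics
time 0.0
joint_positions [ 1.12039086  0.33284604 -0.06468571  1.46097913  0.02160191  1.34990666
 -0.08851663]
joint_vel [ 0.0008733  -0.00051002 -0.00149635  0.00107113  0.00081049 -0.00058351
  0.00071405]
joint_torque [-9.06305081e-05 -6.23254037e+01  2.46494956e-02 -3.89892089e+01
 -6.12396165e-02  3.97563726e-02  1.88801864e-04]
ee_pos [ 0.25911302 -0.56831069  0.22175199]
eef_rot [ 8.41090689e-01 -5.40893643e-01 -6.26852294e-04 -3.57942538e-04]
ft_force [ 0.63998176  0.49118396 -0.42399873]
torque [-0.03456779 -0.01125078  0.03927921]
width 0.0873723937197461
side {'fx': 433.3632960305813, 'fy': 433.3632960305813, 'cx': 325.8142062833465, 'cy': 239.28411007171695, 'k1': -0.05761935669317272, 'origin': array([ 0.40760032, -0.69827603,  0.79953716]), 'rotation': array([ 0.93419293, -0.04170124,  0.00612337, -0.35426977])}
top {'fx': 575.279942295929, 'fy': 575.279942295929, 'cx': 323.61418341548426, 'cy': 244.23394800508368, 'k1': -0.11921414496768218, 'origin': array([ 0.23218038, -0.07300037,  1.4700444 ]), 'rotation': array([ 0.70593579, -0.70449109,  0.0493582 , -0.05395121])}
wrist {'fx': 361.3579292842779, 'fy': 361.3579292842779, 'cx': 313.0939567839047, 'cy': 238.01456085001962, 'k1': -0.05542518798709954, 'origin': array([ 0.33164647, -0.53525238,  0.38380376]), 'rotation': array([ 0.83185744, -0.53520481, -0.08036718,  0.12292328])}
```

View pics/side0.png

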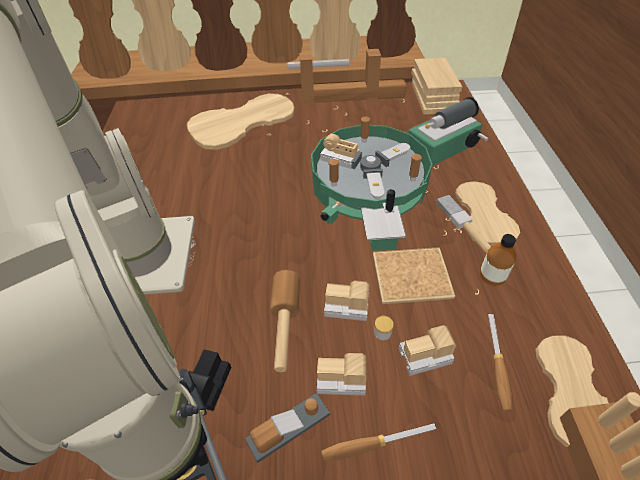

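View pics/top0.png

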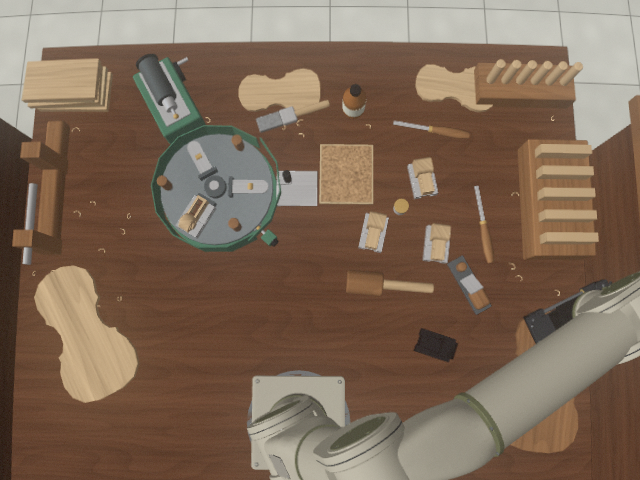

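View pics/wrist0.png

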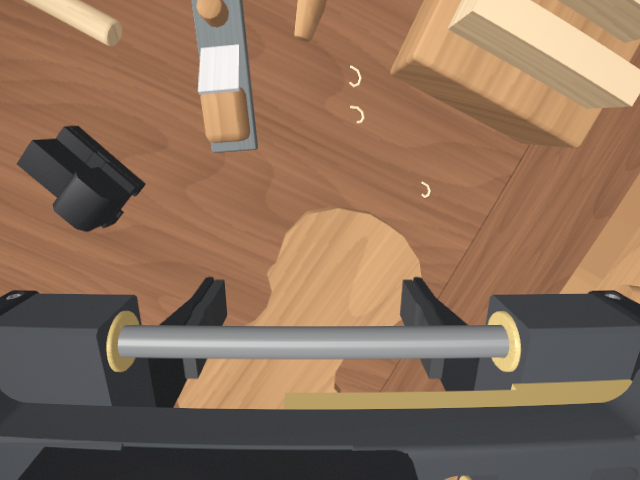

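```bash
cat > h.py <<'E'
import numpy as np, cv2
from bench import r
from scipy.spatial.transform import Rotation as R
def cam(n):
    i=r.camera_info(n); return i
def w2p(i,P):
    P=np.atleast_2d(P); c=R.from_quat(i["rotation"]).inv().apply(P-i["origin"])
    x=c[:,0]/c[:,2]; y=c[:,1]/c[:,2]; d=1+i["k1"]*(x*x+y*y)
    return np.c_[i["fx"]*x*d+i["cx"], i["fy"]*y*d+i["cy"]]
def ray(i,px):
    px=np.atleast_2d(np.float64(px)); u=(px[:,0]-i["cx"])/i["fx"]; v=(px[:,1]-i["cy"])/i["fy"]
    x,y=u.copy(),v.copy()
    for _ in range(20):
        d=1+i["k1"]*(x*x+y*y); x=u/d;y=v/d
    return R.from_quat(i["rotation"]).apply(np.c_[x,y,np.ones_like(x)])
def p2w(i,px,z):
    d=ray(i,px); o=i["origin"]; t=(z-o[2])/d[:,2]
    return o+d*t[:,None]
def snap(n,name,box=None,s=1,draw=None):
    i=r.camera_info(n); im=r.camera(n).copy()
    cv2.imwrite(f"pics/{name}_raw.png",im)
    if draw:
        for pts,col in draw:
            q=w2p(i,pts)
            cv2.polylines(im,[np.int32(np.round(q*16))],False,col,1,cv2.LINE_AA,4)
    if box: x0,y0,x1,y1=box; im=im[y0:y1,x0:x1]
    if s!=1: im=cv2.resize(im,None,fx=s,fy=s,interpolation=cv2.INTER_CUBIC)
    cv2.imwrite(f"pics/{name}.png",im); return i
def plan(wps):
    """wps: (x,y,z,yaw,tilt-free) yaw=angle of tool x in world; prints tool-frame shift/turn"""
    s=r.read_state(); p=s["ee_pos"]; q=R.from_quat(s["eef_rot"])
    X=q.apply([1,0,0]); print("at",np.round(p,4),"yaw",round(float(np.arctan2(X[1],X[0])),4),"t",round(s["time"],2),"F",np.round(s["ft_force"],1),"w",round(s["width"],4))
    for w in wps:
        sh=q.inv().apply(np.array(w[:3])-p)/0.025
        a=w[3]; 
        T=R.from_matrix(np.array([[np.cos(a),np.sin(a),0],[np.sin(a),-np.cos(a),0],[0,0,-1]]).T.T)
        rv=(q.inv()*T).as_rotvec()/np.deg2rad(5)
        print([round(float(v),2) for v in np.r_[sh,rv]])
E
python3 - <<'E'
import cv2
t=cv2.imread("pics/top0.png"); s=cv2.imread("pics/side0.png")
cv2.imwrite("pics/t_c.png",cv2.resize(t[110:260,135:335],None,fx=4,fy=4,interpolation=cv2.INTER_CUBIC))
cv2.imwrite("pics/t_b.png",cv2.resize(t[130:290,310:480],None,fx=3.75,fy=3.75,interpolation=cv2.INTER_CUBIC))
cv2.imwrite("pics/s_c.png",cv2.resize(s[100:250,300:500],None,fx=4,fy=4,interpolation=cv2.INTER_CUBIC))
E
```

```text
(no output)
```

View pics/t_c.png

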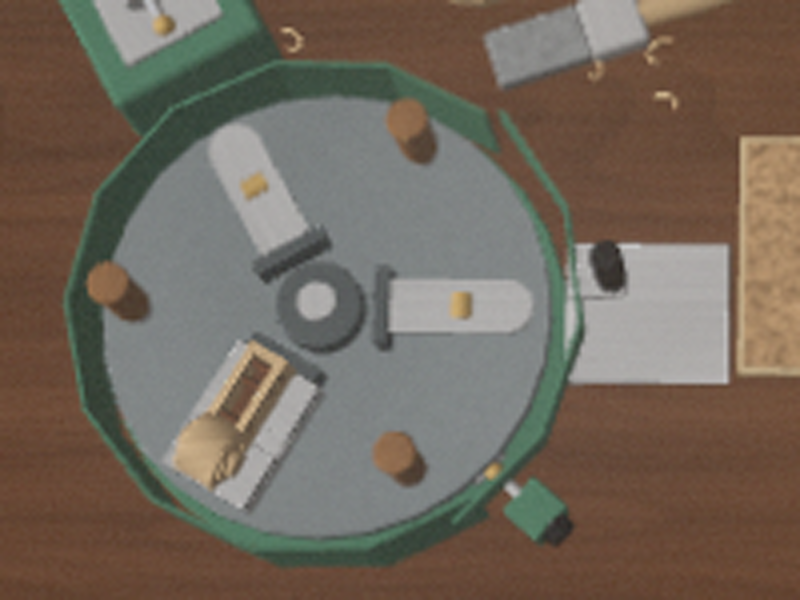

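View pics/t_b.png

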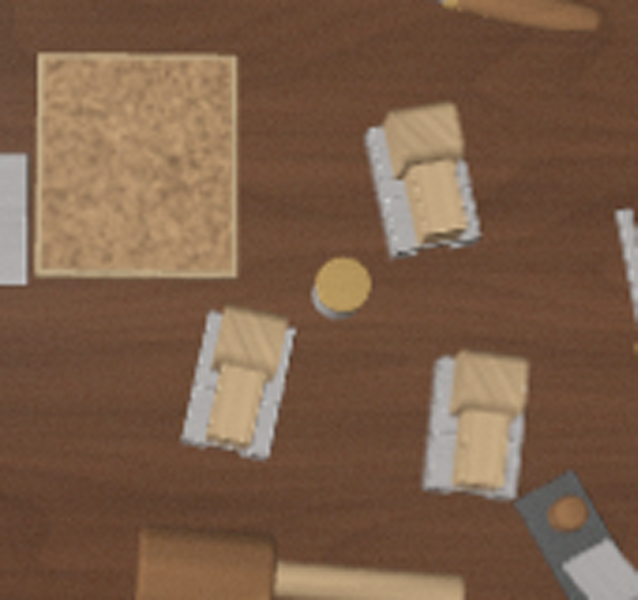

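View pics/s_c.png

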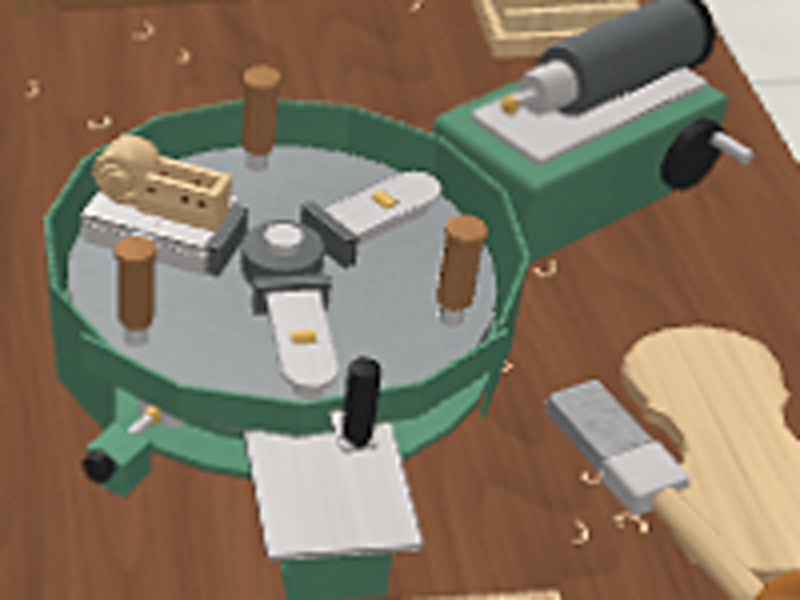

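```bash
cat > fit.py <<'E'
from h import *
from scipy.optimize import least_squares
t,s=cam("top"),cam("side")
d=np.deg2rad
def model(c):
    x,y,a=c
    def pol(r,ang,z): return [x+r*np.cos(a+ang),y+r*np.sin(a+ang),z]
    A=pol(.12,d(-30),.125);B=pol(.12,d(210),.125);C=pol(.12,d(90),.125);S=pol(.185,d(-80),.127)
    def cart(u,v,z): return [x+u*np.cos(a)-v*np.sin(a),y+u*np.sin(a)+v*np.cos(a),z]
    sh=[cart(u,-.210-.049,.0535) for u in(.045,-.045)]
    return np.array([A,B,C,S]),np.array(sh)
tp=np.array([[236.75,139.5],[234,222.5],[161.75,180.75],[286.4,173.5]])
ts=np.array([[317,171],[317,205.5]])
sp=np.array([[416.5,157.5],[334,162],[365.5,119],[391,191]])
def res(c,which="both"):
    P,sh=model(c); o=[]
    if which!="side": o+= [w2p(t,P)-tp, w2p(t,sh)-ts]
    if which!="top": o+=[w2p(s,P)-sp]
    return np.vstack(o).ravel()
for w in("both","top","side"):
    f=least_squares(res,[.6,.25,0],args=(w,)); print(w,np.round(f.x,4)); print(np.round(f.fun.reshape(-1,2),1).tolist())
E
python3 fit.py
```

```text
both [ 0.5856  0.2103 -0.0239]
[[0.6, 0.4], [-1.2, 0.9], [0.1, -1.0], [-0.5, -4.5], [1.3, 1.7], [0.3, 1.9], [-1.7, -0.2], [-2.3, -0.7], [-0.7, -0.2], [3.5, 0.0]]
top [ 0.584   0.2105 -0.0129]
[[0.0, 0.7], [-0.8, 1.2], [-0.0, 0.1], [-0.7, -4.7], [1.1, 1.2], [0.5, 1.4]]
side [ 0.5874  0.2097 -0.0498]
[[-1.3, 0.6], [-2.2, -1.2], [1.1, -0.2], [2.3, 0.5]]
```

```bash
sed -i 's/^for w in.*/import sys/; s/^    f=least.*//' fit.py; cat >> fit.py <<'E'
def res2(c):
    P,sh=model(c[:3]); x,y,a,q=c; S=[x+.185*np.cos(a+d(-80)-q),y+.185*np.sin(a+d(-80)-q),.127]; P[3]=S
    return np.vstack([w2p(t,P)-tp, w2p(t,sh)-ts,w2p(s,P)-sp]).ravel()
f=least_squares(res2,[.6,.25,0,0]); print(np.round(f.x,4)); print(np.round(f.fun.reshape(-1,2),1).tolist())
E
python3 fit.py
```

```text
[ 0.5874  0.2105 -0.0093  0.0762]
[[-0.1, -0.6], [-0.6, -0.2], [0.0, -1.0], [-0.1, -0.7], [1.0, -0.4], [0.6, -0.3], [-0.8, -0.7], [-1.2, -0.4], [-0.7, -0.2], [-0.5, 0.7]]
```

```bash
cat >> h.py <<'E'
C=np.array([0.5874,0.2105]); YA=-0.0093
def pol(rad,deg,z,yaw):
    a=YA+np.deg2rad(deg); return (C[0]+rad*np.cos(a),C[1]+rad*np.sin(a),z,yaw)
E
python3 - <<'E'
from h import *
q=np.degrees(.0762)
plan([pol(.185,-80-q,.25,.4),pol(.185,-80-q,.092,.4)])
E
```

```text
at [ 0.2592 -0.5684  0.222 ] yaw -1.1429 t 0.15 F [-1.1  0.7 -0.2] w 0.0871
[-15.92, -22.41, -1.11, -0.01, 0.01, -17.68]
[-15.92, -22.41, 5.21, -0.01, 0.01, -17.68]
```

Emit:
carry_out --commands '[[[0,-6,-8,-2,0,0,-6],[0,-15.9,-22.4,-1.1,0,0,-17.7],[0,-15.9,-22.4,-1.1,0,0,-17.7],[0,-15.9,-22.4,-1.1,0,0,-17.7],[0,-15.9,-22.4,-1.1,0,0,-17.7],[0,-15.9,-22.4,-1.1,0,0,-17.7],[0,-15.9,-22.4,-1.1,0,0,-17.7],[0,-15.9,-22.4,-1.1,0,0,-17.7],[0,-15.9,-22.4,-1.1,0,0,-17.7],[0,-15.9,-22.4,-1.1,0,0,-17.7],[0,-15.9,-22.4,-1.1,0,0,-17.7],[0,-15.9,-22.4,-1.1,0,0,-17.7]]]' --grip_force 8

```text
time: 1.65
ee_pos: [0.6043, 0.0317, 0.2491]
eef_rot: [0.979, 0.203, -0.0, -0.002]
ft_force: [-0.2, -0.7, -0.2]
width: 0.0874
```

```bash
python3 - <<'E'
from h import *
q=np.degrees(.0762)
plan([pol(.185,-80-q,.25,.4),pol(.185,-80-q,.092,.4)])
snap("wrist","w1"); snap("side","s1")
print(r.camera_info("wrist"))
E
```

```text
at [0.6043 0.0317 0.2491] yaw 0.4095 t 1.65 F [-0.2 -0.7 -0.2] w 0.0874
[-0.1, 0.19, -0.04, -0.05, -0.0, 0.11]
[-0.11, 0.22, 6.28, -0.05, -0.0, 0.11]
{'fx': 361.3579292842779, 'fy': 361.3579292842779, 'cx': 313.0939567839047, 'cy': 238.01456085001962, 'k1': -0.05542518798709954, 'origin': array([0.57211938, 0.09955769, 0.41133965]), 'rotation': array([0.96936983, 0.19768151, 0.02873663, 0.14289286])}
```

View pics/w1.png

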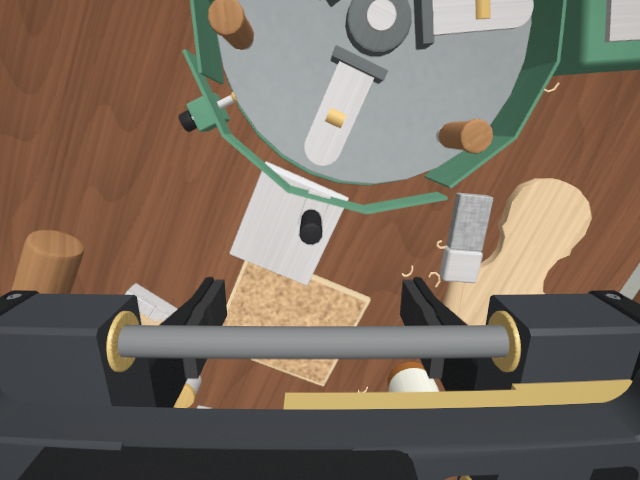

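View pics/s1.png

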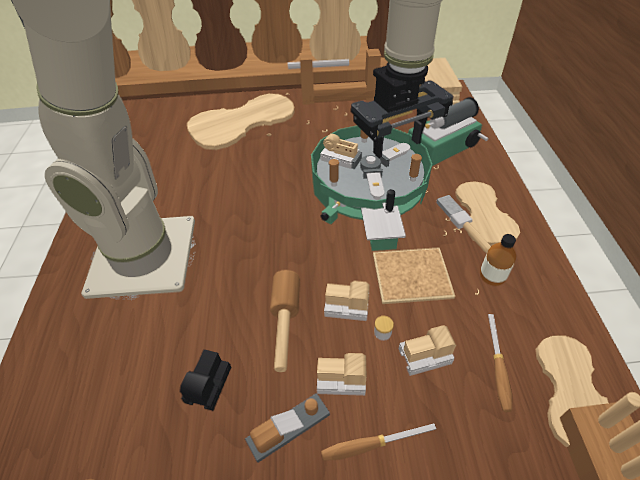

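```bash
python3 - <<'E'
from h import *
i=cam("wrist"); print(p2w(i,[[311,217]],.127)); print(w2p(i,[[.6043,.0317,.2491]]))
print(pol(.185,-80-np.degrees(.0762),.127,0))
E
```

```text
[[0.59694368 0.03631615 0.127     ]]
[[319.56967225 289.12958184]]
(np.float64(0.6038493391078225), np.float64(0.02623275048746218), 0.127, 0)
```

```bash
python3 - <<'E'
from h import *
i=cam("wrist"); print(p2w(i,[[311,233],[311,235]],.127)); 
im=cv2.imread("pics/w1_raw.png"); cv2.imwrite("pics/w1c.png",cv2.resize(im[130:330,200:460],None,fx=3,fy=3))
q=w2p(i,[pol(.185,-80-np.degrees(.0762),.127,0)[:3]]); print(q)
E
```

```text
[[0.60218563 0.02393761 0.127     ]
 [0.60285051 0.02236747 0.127     ]]
[[313.96981389 231.28205073]]
```

View pics/w1c.png

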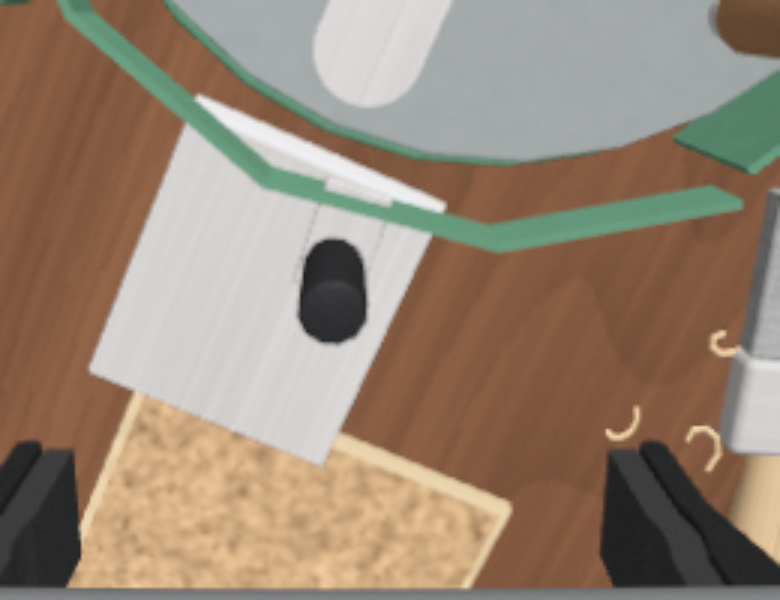

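Emit:
carry_out --commands '[[[0,-0.1,0.25,2.5,0,0,0],[0,-0.1,0.25,4.8,0,0,0],[0,-0.1,0.25,6.28,0,0,0],[0,-0.1,0.25,6.28,0,0,0],[200,-0.1,0.25,6.28,0,0,0],[200,-0.1,0.25,6.28,0,0,0],[200,-0.1,0.25,6.28,0,0,0],[200,-0.1,0.25,6.28,0,0,0],[200,-0.1,0.25,6.28,0,0,0]]]' --grip_force 8

```text
time: 2.88
ee_pos: [0.6037, 0.0195, 0.0924]
eef_rot: [0.98, 0.2, -0.001, -0.001]
ft_force: [0.1, 0.4, -1.0]
width: 0.045
```

```bash
python3 - <<'E'
from h import *
s=r.read_state(); p=s["ee_pos"]; v=p[:2]-C; print(np.hypot(*v),np.degrees(np.arctan2(v[1],v[0])-YA),s["width"],s["ft_force"])
st=np.degrees(np.arctan2(v[1],v[0])-YA)
W=[]
for k in range(1,13):
    dq=k*(180+st)/24*1.0
    W.append(pol(.185,st-dq,p[2],.4-np.radians(dq)))
plan(W)
E
```

```text
0.1917343177499362 -84.60441089752322 0.04498845100742608 [ 0.06978111  0.35130287 -0.99726686]
at [0.6037 0.0195 0.0924] yaw 0.4031 t 2.88 F [ 0.1  0.4 -1. ] w 0.045
[-0.4, -0.43, 0.0, -0.02, 0.01, 0.83]
[-0.87, -0.64, 0.0, -0.02, 0.01, 1.63]
[-1.32, -0.89, 0.0, -0.01, 0.01, 2.42]
[-1.75, -1.16, 0.0, -0.01, 0.01, 3.22]
[-2.17, -1.46, 0.0, -0.01, 0.01, 4.01]
[-2.56, -1.79, 0.0, -0.01, 0.01, 4.8]
[-2.93, -2.15, 0.01, -0.01, 0.01, 5.6]
[-3.27, -2.53, 0.01, -0.01, 0.01, 6.39]
[-3.59, -2.94, 0.01, -0.01, 0.01, 7.19]
[-3.87, -3.36, 0.01, -0.01, 0.02, 7.98]
[-4.13, -3.81, 0.01, -0.01, 0.02, 8.78]
[-4.36, -4.27, 0.01, -0.01, 0.02, 9.57]
```

Emit:
carry_out --commands '[[[220,0,-0.2,0,0,0,0],[220,0,-0.2,0,0,0,0],[220,0,-0.2,0,0,0,0],[220,0,-0.2,0,0,0,0]]]' --grip_force 8

```text
time: 3.38
ee_pos: [0.6017, 0.0247, 0.0925]
eef_rot: [0.98, 0.2, -0.0, -0.001]
ft_force: [0.0, 2.1, 0.2]
width: 0.0195
```

```bash
cat > arc.py <<'E'
import sys
from h import *
# arc rad, end deg, nsteps total, n print
rad,end,dqper,yawtrack=float(sys.argv[1]),float(sys.argv[2]),float(sys.argv[3]),float(sys.argv[4])
s=r.read_state(); p=s["ee_pos"]; v=p[:2]-C
st=np.degrees(np.arctan2(v[1],v[0])-YA); st=(st+ (360 if st<-181 else 0))
if len(sys.argv)>5: st=float(sys.argv[5])
print("r",np.hypot(*v),"ang",st)
X=R.from_quat(s["eef_rot"]).apply([1,0,0]); y0=np.arctan2(X[1],X[0])
W=[];sg=np.sign(end-st)
for k in range(1,13):
    dq=min(k*dqper,abs(end-st))*sg
    W.append(pol(rad,st+dq,p[2],y0+yawtrack*np.radians(dq)))
plan(W)
E
python3 arc.py .185 -180 5 1
```

```text
r 0.1863718129518754 ang -85.05689579771777
at [0.6017 0.0247 0.0925] yaw 0.4035 t 3.38 F [0.  2.1 0.2] w 0.0195
[-0.58, -0.29, 0.0, -0.02, 0.01, 1.0]
[-1.16, -0.57, 0.0, -0.02, 0.01, 2.0]
[-1.72, -0.91, 0.0, -0.02, 0.01, 3.0]
[-2.24, -1.29, 0.0, -0.02, 0.01, 4.0]
[-2.72, -1.71, 0.0, -0.02, 0.01, 5.0]
[-3.17, -2.18, 0.01, -0.02, 0.01, 6.0]
[-3.57, -2.68, 0.01, -0.02, 0.01, 7.0]
[-3.93, -3.22, 0.01, -0.02, 0.01, 8.0]
[-4.24, -3.78, 0.01, -0.02, 0.01, 9.0]
[-4.5, -4.37, 0.01, -0.02, 0.01, 10.0]
[-4.71, -4.99, 0.01, -0.02, 0.02, 11.0]
[-4.87, -5.61, 0.01, -0.02, 0.02, 12.0]
```

Emit:
carry_out --commands '[[[220,-0.58,-0.29,0,0,0,1],[220,-1.16,-0.57,0,0,0,2],[220,-1.72,-0.91,0,0,0,3],[220,-2.24,-1.29,0,0,0,4],[220,-2.72,-1.71,0,0,0,5],[220,-3.17,-2.18,0,0,0,6],[220,-3.57,-2.68,0,0,0,7],[220,-3.93,-3.22,0,0,0,8],[220,-4.24,-3.78,0,0,0,9],[220,-4.5,-4.37,0,0,0,10],[220,-4.71,-4.99,0,0,0,11],[220,-4.71,-4.99,0,0,0,11]]]'

```text
time: 4.88
ee_pos: [0.4423, 0.0924, 0.0924]
eef_rot: [0.961, -0.275, -0.002, 0.001]
ft_force: [-5.7, -4.9, 4.4]
width: 0.0195
```

```bash
python3 arc.py .185 -180.5 5 1; python3 -c "
from h import *
print(r.read_state()['joint_positions'])"
```

```text
r 0.187066879366144 ang -140.31318657764362
at [0.4423 0.0924 0.0924] yaw -0.5571 t 4.88 F [-5.7 -4.9  4.4] w 0.0195
[-0.57, -0.31, 0.0, 0.04, 0.04, 1.0]
[-1.15, -0.6, 0.0, 0.04, 0.04, 2.0]
[-1.7, -0.94, 0.0, 0.04, 0.03, 3.0]
[-2.22, -1.32, 0.0, 0.04, 0.03, 4.0]
[-2.71, -1.75, 0.0, 0.05, 0.03, 5.0]
[-3.15, -2.22, 0.0, 0.05, 0.03, 6.0]
[-3.55, -2.72, 0.0, 0.05, 0.03, 7.0]
[-3.91, -3.26, 0.0, 0.05, 0.02, 8.0]
[-3.92, -3.28, 0.0, 0.05, 0.02, 8.04]
[-3.92, -3.28, 0.0, 0.05, 0.02, 8.04]
[-3.92, -3.28, 0.0, 0.05, 0.02, 8.04]
[-3.92, -3.28, 0.0, 0.05, 0.02, 8.04]
[ 0.27695538  0.12491525 -0.60835557  2.02260847  0.08284783  1.02257787
 -0.92843646]
```

Emit:
carry_out --commands '[[[220,-0.57,-0.31,0,0,0,1],[220,-1.15,-0.6,0,0,0,2],[220,-1.7,-0.94,0,0,0,3],[220,-2.22,-1.32,0,0,0,4],[220,-2.71,-1.75,0,0,0,5],[220,-3.15,-2.22,0,0,0,6],[220,-3.55,-2.72,0,0,0,7],[220,-3.93,-3.28,0,0,0,8],[220,-3.93,-3.28,0,0,0,8],[220,-3.93,-3.28,0,0,0,8]]]'

```text
time: 6.12
ee_pos: [0.4007, 0.2133, 0.0918]
eef_rot: [0.81, -0.587, -0.002, 0.003]
ft_force: [-7.2, -1.2, 0.4]
width: 0.0195
```

```bash
python3 arc.py .185 -180.5 5 1|head -3; python3 - <<'E'
from h import *
snap("top","t2")
im=cv2.imread("pics/t2_raw.png"); cv2.imwrite("pics/t2.png",cv2.resize(im[100:300,130:490],None,fx=2.2,fy=2.2))
E
```

```text
r 0.18673205476779076 ang 179.66470296318528
at [0.4007 0.2133 0.0918] yaw -1.2549 t 6.12 F [-7.2 -1.2  0.4] w 0.0195
[-0.58, -0.3, -0.0, 0.1, -0.01, 1.0]
```

View pics/t2.png

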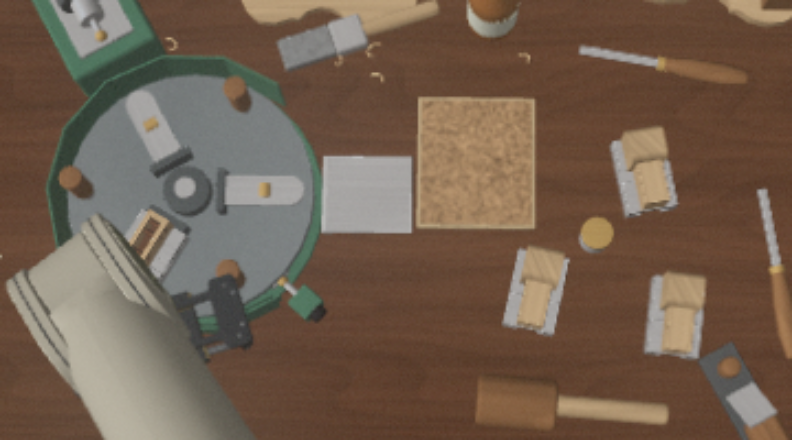

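```bash
python3 - <<'E'
from h import *
from scipy.optimize import least_squares
P=np.array([[.6017,.0247],[.4423,.0924],[.4007,.2133]])
for rr in (.185,):
    f=least_squares(lambda c:np.hypot(*(P-c).T)-rr,C); print(f.x,f.fun)
# blanks from top image t2: full-res crop
im=cv2.imread("pics/t2_raw.png"); cv2.imwrite("pics/t2b.png",cv2.resize(im[140:270,340:470],None,fx=4.6,fy=4.6,interpolation=cv2.INTER_CUBIC))
plan([(.40,.2133,.2,-1.25)])
E
```

```text
[0.58573639 0.20907652] [ 6.63077830e-05 -1.01630050e-04  8.45802952e-05]
at [0.4007 0.2134 0.0918] yaw -1.2549 t 6.17 F [-7.2 -0.6  1. ] w 0.0197
[-0.01, 0.06, -4.33, 0.1, -0.0, -0.06]
```

View pics/t2b.png

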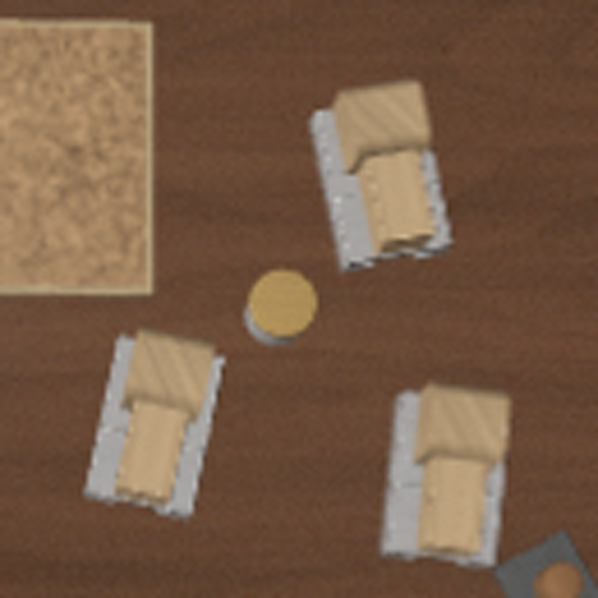

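```bash
sed -i 's/^C=.*/C=np.array([0.5857,0.2091]); YA=-0.015/' h.py; python3 - <<'E'
from h import *
i=cam("top")
f=lambda q:np.array(q)/4.6+[340,140]
for n,a,b in (("A",(176,336),(143,495)),("B",(379,90),(403,243)),("C",(468,391),(451,547))):
    p=p2w(i,[f(a)],.068)[0]; q=p2w(i,[f(b)],.058)[0]
    v=(p-q)[:2]; print(n,p[:2],q[:2],"len",np.hypot(*v),"ang",np.degrees(np.arctan2(v[1],v[0])),"orig",(q[:2]+44/np.hypot(*v)*v/1000))
E
```

```text
A [ 0.51724286 -0.19923208] [ 0.43187204 -0.18128007] len 0.08723789631392022 ang -11.875295980200887 orig [ 0.47493035 -0.19033449]
B [ 0.65569294 -0.3130946 ] [ 0.57169764 -0.32566982] len 0.08493142633081396 ang 8.514703621176311 orig [ 0.61521266 -0.31915504]
C [ 0.48745582 -0.35708356] [ 0.40378731 -0.34749188] len 0.08421650357844675 ang -6.539788794265122 orig [ 0.44750101 -0.35250318]
```

Emit:
carry_out --commands '[[[0,0,0,0,0,0,0],[0,0,0,0,0,0,0],[0,0,0,0,0,0,0],[0,0,0,-2.5,0,0,0],[0,0,0,-5.0,0,0,0],[0,0,0,-6.4,0,0,0]]]'

```text
time: 6.92
ee_pos: [0.4027, 0.2143, 0.2552]
eef_rot: [0.809, -0.587, -0.001, 0.002]
ft_force: [0.9, -0.2, 0.6]
width: 0.0715
```

```bash
python3 - <<'E'
from h import *
plan([(.47,.1,.25,-.4),(.4535,-.1857,.22,np.radians(78))])
E
```

```text
at [0.4027 0.2143 0.2552] yaw -1.255 t 6.92 F [ 0.9 -0.2  0.6] w 0.0715
[5.18, -1.14, 0.2, 0.05, 0.02, -9.8]
[15.84, 3.03, 1.42, 0.02, 0.07, -29.98]
```

Emit:
carry_out --commands '[[[0,2,0,0.1,0,0,-2.1],[0,5.2,-0.5,0.2,0,0,-6],[0,8,0.5,0.5,0,0,-9.8],[0,11,1.5,1,0,0,-14],[0,15.84,3,1.4,0,0,-18],[0,15.84,3,1.4,0,0,-22],[0,15.84,3,1.4,0,0,-26],[0,15.84,3,1.4,0,0,-30],[0,15.84,3,1.4,0,0,-30],[0,15.84,3,1.4,0,0,-30],[0,15.84,3,1.4,0,0,-30],[0,15.84,3,1.4,0,0,-30]]]'

```text
time: 8.43
ee_pos: [0.4543, -0.1857, 0.2207]
eef_rot: [0.914, 0.406, -0.002, -0.0]
ft_force: [-0.8, -0.2, 0.5]
width: 0.0867
```

```bash
python3 - <<'E'
from h import *
plan([(.4535,-.1857,.22,np.radians(78))])
print(r.read_state()["joint_positions"])
snap("wrist","w3")
E
```

```text
at [ 0.4543 -0.1857  0.2207] yaw 0.8372 t 8.43 F [-0.8 -0.2  0.5] w 0.0867
[-0.02, -0.02, 0.03, -0.03, 0.04, -6.01]
[ 0.51708029  0.05247624 -0.23106307  1.79535363  0.01525511  1.2985391
  1.11939585]
```

View pics/w3.png

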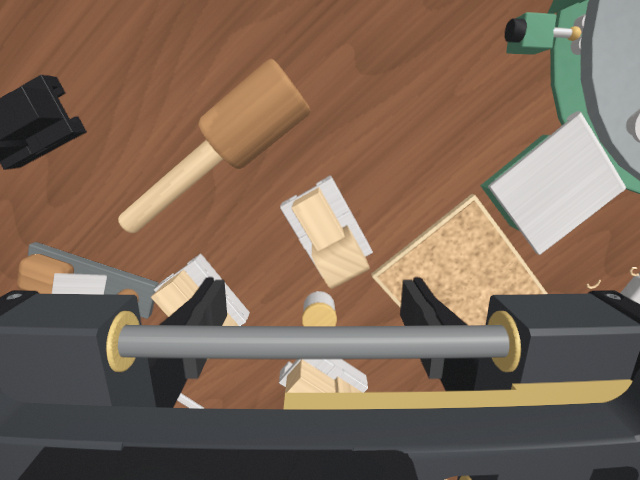

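```bash
cat >> h.py <<'E'
def box(x0,x1,y0,y1,z0,z1):
    a=[(x0,y0),(x1,y0),(x1,y1),(x0,y1),(x0,y0)]
    b=[(x,y,z0) for x,y in a]; t=[(x,y,z1) for x,y in a]
    return [b,t]+[[b[k],t[k]] for k in range(4)]
def wire(o,ang,z0=0):
    L=box(-.045,.045,-.03,.03,0,.024)+[box(-.044,.004,-.015,.015,.024,.058)[1],box(.004,.044,-.021,.021,.024,.068)[1]]
    M=R.from_euler("z",ang).as_matrix()
    return [(np.array(l)@M.T+[o[0],o[1],z0],(0,0,255)) for l in L]
E
python3 - <<'E'
from h import *
i=cam("wrist"); im=cv2.imread("pics/w3_raw.png")
for pts,col in wire((.475,-.1903),np.radians(-11.9)): cv2.polylines(im,[np.int32(np.round(w2p(i,pts)*16))],False,col,1,cv2.LINE_AA,4)
cv2.imwrite("pics/w3c.png",cv2.resize(im[160:310,250:410],None,fx=4,fy=4,interpolation=cv2.INTER_CUBIC))
E
```

```text
(no output)
```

View pics/w3c.png

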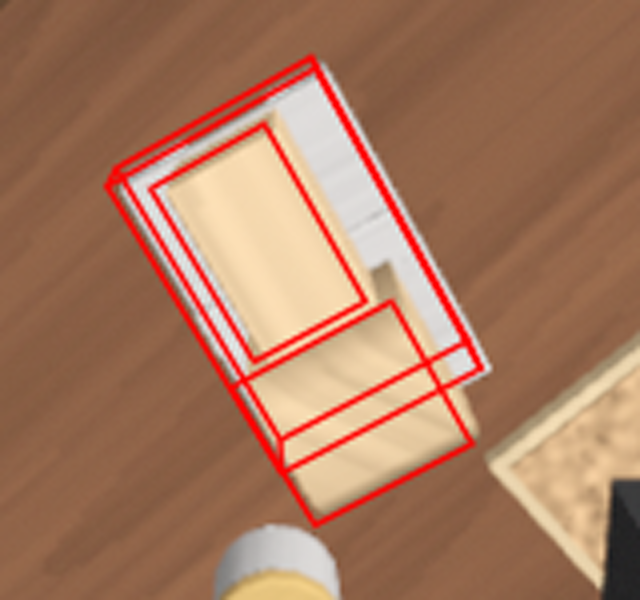

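```bash
python3 - <<'E'
from h import *
i=cam("top"); print(p2w(i,[[348,272],[383,272]],.06))
plan([(.4561,-.1853,.15,np.radians(78)),(.4561,-.1853,.03,np.radians(78))])
E
```

```text
[[ 0.37088654 -0.12373298  0.06      ]
 [ 0.3709767  -0.20995339  0.06      ]]
at [ 0.4543 -0.1857  0.2206] yaw 0.847 t 8.47 F [-0.8  0.2 -0.2] w 0.087
[0.07, 0.05, 2.83, -0.03, 0.04, -5.89]
[0.09, 0.06, 7.63, -0.03, 0.04, -5.89]
```

Emit:
carry_out --commands '[[[0,0.07,0.05,1.5,0,0,-2],[0,0.07,0.05,2.8,0,0,-4],[0,0.07,0.05,2.8,0,0,-5.9],[0,0.07,0.05,2.8,0,0,-5.9],[0,0.08,0.05,4.8,0,0,-5.9],[0,0.09,0.06,6.8,0,0,-5.9],[0,0.09,0.06,7.6,0,0,-5.9],[0,0.09,0.06,7.6,0,0,-5.9],[230,0.09,0.06,7.6,0,0,-5.9],[230,0.09,0.06,7.6,0,0,-5.9],[230,0.09,0.06,7.6,0,0,-5.9],[230,0.09,0.06,7.6,0,0,-5.9]]]' --grip_force 25

```text
time: 9.98
ee_pos: [0.4564, -0.1854, 0.031]
eef_rot: [0.777, 0.629, -0.002, -0.0]
ft_force: [0.6, -0.9, 0.3]
width: 0.0549
```

Emit:
carry_out --commands '[[[230,0,0,0,0,0,0],[230,0,0,0,0,0,0],[230,0,0,0,0,0,0]]]'

```text
time: 10.35
ee_pos: [0.4564, -0.1853, 0.0311]
eef_rot: [0.777, 0.629, -0.002, -0.0]
ft_force: [-0.1, 0.4, 0.9]
width: 0.0299
```

```bash
python3 - <<'E'
from h import *
h=-np.pi/2+YA
b=pol(.21+.01,-90,.2,0)
plan([(.4561,-.1853,.15,np.radians(78)),(.53,-.1,.17,.6),(b[0],b[1]-.02,.15,YA)])
snap("wrist","w4")
E
```

```text
at [ 0.4564 -0.1853  0.0311] yaw 1.3617 t 10.35 F [-0.1  0.4  0.9] w 0.0299
[-0.01, -0.03, -4.76, -0.03, 0.03, 0.0]
[3.94, 2.16, -5.57, -0.02, 0.04, 8.73]
[7.08, 3.63, -4.79, -0.01, 0.05, 15.78]
```

View pics/w4.png

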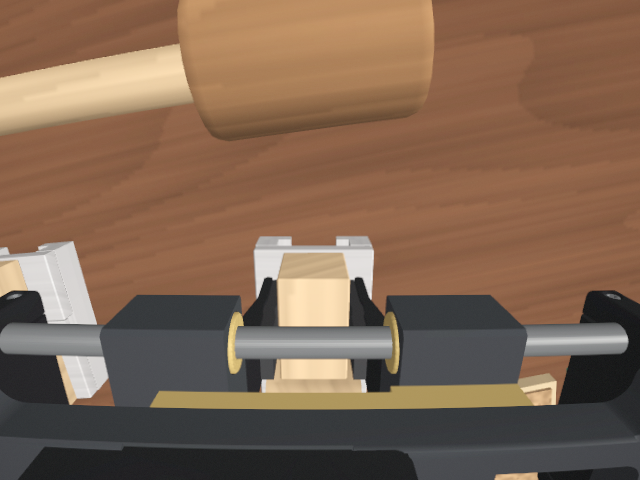

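```bash
python3 - <<'E'
from h import *
i=cam("wrist"); s=r.read_state(); q=R.from_quat(s["eef_rot"])
for px,z in (([314,249],.024),([314,238],.024)): 
    print(q.inv().apply(p2w(i,[px],z)[0]-s["ee_pos"]))
E
```

```text
[ 0.000544   -0.02348991  0.00711631]
[ 0.00054413 -0.02915882  0.00713333]
```

Emit:
carry_out --commands '[[[230,0,0,-1.5,0,0,0],[230,0,0,-3.5,0,0,0],[230,1,0.5,-5,0,0,2],[230,2.5,1.3,-5.5,0,0,4],[230,4,2.1,-5.5,0,0,6],[230,5.5,2.9,-5.2,0,0,8],[230,7.1,3.6,-4.8,0,0,10],[230,7.1,3.6,-4.8,0,0,12],[230,7.1,3.6,-4.8,0,0,14],[230,7.1,3.6,-4.8,0,0,15.8],[230,7.1,3.6,-4.8,0,0,15.8],[230,7.1,3.6,-4.8,0,0,15.8]]]'

```text
time: 11.9
ee_pos: [0.5814, -0.0301, 0.1499]
eef_rot: [1.0, -0.007, -0.002, 0.001]
ft_force: [0.0, -0.7, -4.3]
width: 0.0298
```

```bash
python3 - <<'E'
from h import *
b=pol(.22,-90,.086,YA)
plan([b]); snap("wrist","w5")
E
```

```text
at [ 0.5814 -0.0301  0.1499] yaw -0.0136 t 11.9 F [ 0.  -0.7 -4.3] w 0.0298
[0.04, -0.78, 2.55, 0.02, 0.05, 0.02]
```

View pics/w5.png

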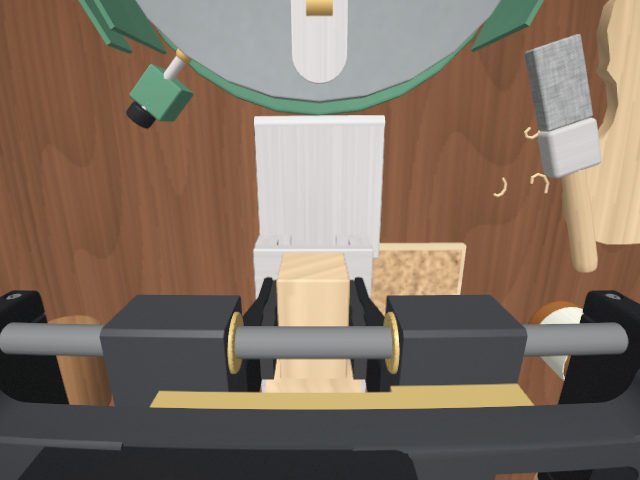

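```bash
python3 - <<'E'
from h import *
im=cv2.imread("pics/w5_raw.png"); cv2.imwrite("pics/w5c.png",cv2.resize(im[0:300,220:420],None,fx=3.5,fy=2,interpolation=cv2.INTER_CUBIC))
i=cam("wrist"); s=r.read_state(); q=R.from_quat(s["eef_rot"])
print(p2w(i,[[319.5,40],[319.5,60],[319.5,75]],.0685)); print(p2w(i,[[319.5,122],[319.2,240]],.0535))
print("tail",p2w(i,[[313.3,250]],.119+.024))
for rr in(.12,.13,.16,.22): print(pol(rr,-90,0,0)[:2])
E
```

```text
[[0.5865186  0.10276839 0.0685    ]
 [0.58639323 0.09131874 0.0685    ]
 [0.58629855 0.08257674 0.0685    ]]
[[ 0.58619277  0.05445462  0.0535    ]
 [ 0.58511081 -0.03009353  0.0535    ]]
tail [[ 0.58135463 -0.00738112  0.143     ]]
(np.float64(0.5839000674992406), np.float64(0.0891134997468769))
(np.float64(0.5837500731241774), np.float64(0.07911462472578332))
(np.float64(0.5833000899989875), np.float64(0.04911799966250255))
(np.float64(0.5824001237486078), np.float64(-0.010875250464059016))
```

View pics/w5c.png

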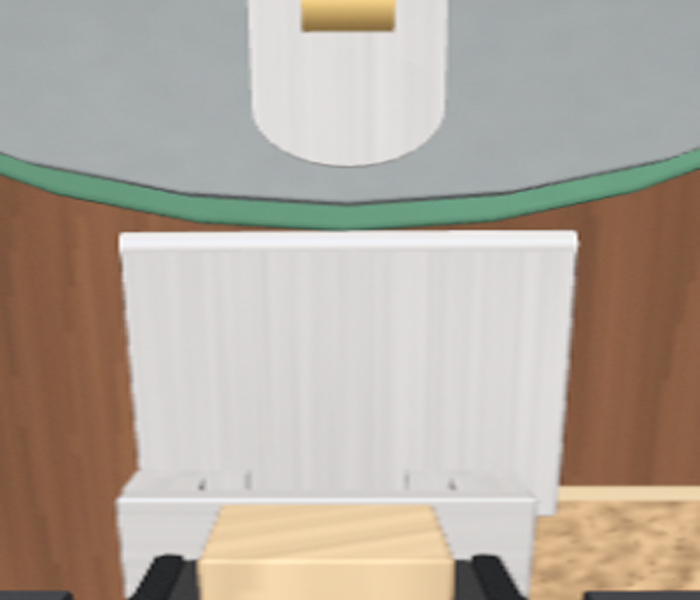

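```bash
sed -i 's/^C=.*/C=np.array([0.5868,0.2095]); YA=-0.0106/' h.py; python3 - <<'E'
from h import *
plan([pol(.20,-90,.0865,YA)])
E
```

```text
at [ 0.5815 -0.0302  0.15  ] yaw -0.0142 t 11.95 F [ 0.3 -0.2 -4.7] w 0.0298
[0.12, -1.59, 2.54, 0.02, 0.05, -0.04]
```

Emit:
carry_out --commands '[[[230,0.12,-0.8,1,0,0,0],[230,0.12,-1.59,2,0,0,0],[230,0.12,-1.59,2.54,0,0,0],[230,0.12,-1.59,2.54,0,0,0],[230,0.12,-1.59,2.54,0,0,0]]]'

```text
time: 12.58
ee_pos: [0.5851, 0.0082, 0.087]
eef_rot: [1.0, -0.008, -0.002, 0.001]
ft_force: [-1.3, -1.4, -3.0]
width: 0.0298
```

```bash
python3 - <<'E'
from h import *
plan([pol(.17,-90,.0865,YA),pol(.12,-90,.0865,YA),pol(.07,-90,.0865,YA)]); snap("wrist","w6",(160,0,480,300),2)
E
```

```text
at [0.5851 0.0082 0.087 ] yaw -0.015 t 12.57 F [-1.3 -1.4 -3. ] w 0.0298
[-0.02, -1.25, 0.02, 0.03, 0.04, -0.05]
[-0.03, -3.25, 0.01, 0.03, 0.04, -0.05]
[-0.04, -5.25, 0.01, 0.03, 0.04, -0.05]
```

View pics/w6.png

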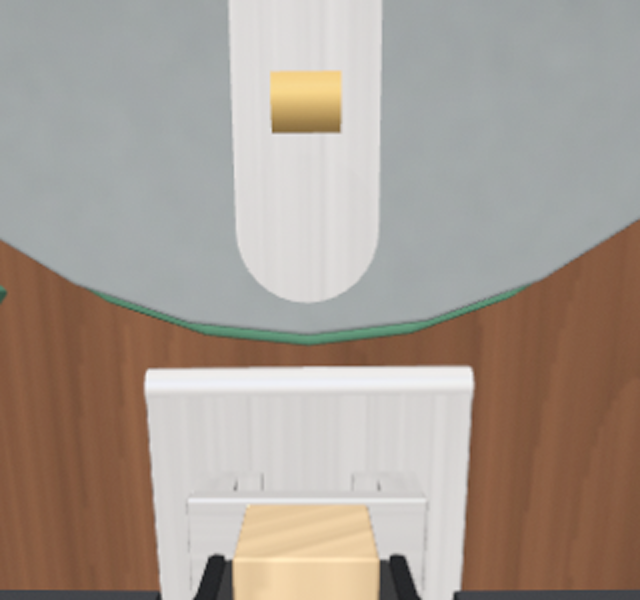

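Emit:
carry_out --commands '[[[230,0,-0.7,0.01,0,0,0],[230,0,-1.3,0.01,0,0,0],[230,0,-1.7,0.01,0,0,0],[230,0,-2.1,0.01,0,0,0],[230,-0.01,-2.5,0.01,0,0,0],[230,-0.02,-2.9,0.01,0,0,0],[230,-0.02,-3.2,0.01,0,0,0]]]'

```text
time: 13.5
ee_pos: [0.5858, 0.0891, 0.0866]
eef_rot: [1.0, -0.007, -0.002, 0.001]
ft_force: [0.3, 0.2, -4.4]
width: 0.0296
```

```bash
python3 - <<'E'
from h import *
plan([pol(.12,-90,.0865,YA),pol(.07,-90,.0865,YA)]); snap("wrist","w7",(160,0,480,300),2)
E
```

```text
at [0.5858 0.0891 0.0866] yaw -0.0149 t 13.5 F [ 0.3  0.2 -4.4] w 0.0296
[-0.01, -0.02, 0.0, 0.03, 0.04, -0.05]
[-0.02, -2.02, -0.0, 0.03, 0.04, -0.05]
```

View pics/w7.png

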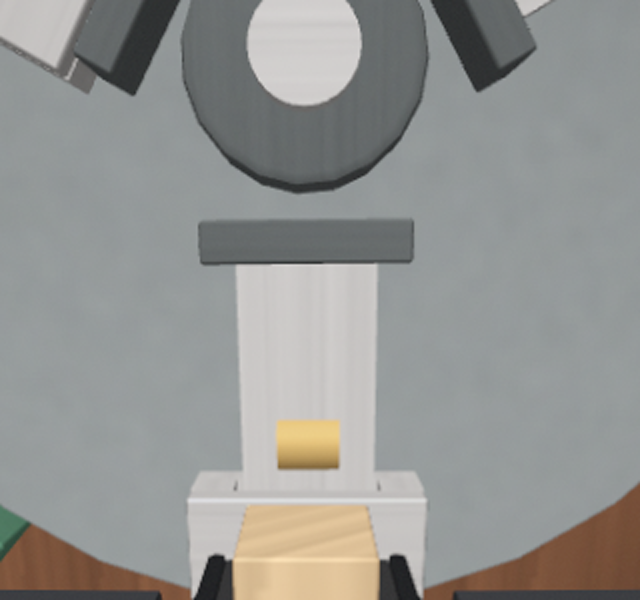

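Emit:
carry_out --commands '[[[230,-0.01,-0.3,0,0,0,0],[230,-0.01,-0.6,0,0,0,0],[230,-0.01,-0.9,0,0,0,0],[230,-0.01,-1.2,0,0,0,0],[230,-0.02,-1.5,0,0,0,0],[230,-0.02,-1.7,0,0,0,0],[230,-0.02,-1.9,0,0,0,0],[230,-0.02,-2.0,0,0,0,0],[230,-0.02,-2.0,0,0,0,0]]]'

```text
time: 14.68
ee_pos: [0.5858, 0.1405, 0.0864]
eef_rot: [1.0, -0.007, -0.002, 0.001]
ft_force: [-0.5, -0.2, -5.2]
width: 0.0298
```

```bash
python3 - <<'E'
from h import *
plan([pol(.07,-90,.0865,YA)]); snap("wrist","w8",(160,0,480,300),2)
E
```

```text
at [0.5858 0.1405 0.0864] yaw -0.0136 t 14.68 F [-0.5 -0.2 -5.2] w 0.0298
[0.01, 0.04, -0.0, 0.02, 0.04, -0.03]
```

View pics/w8.png

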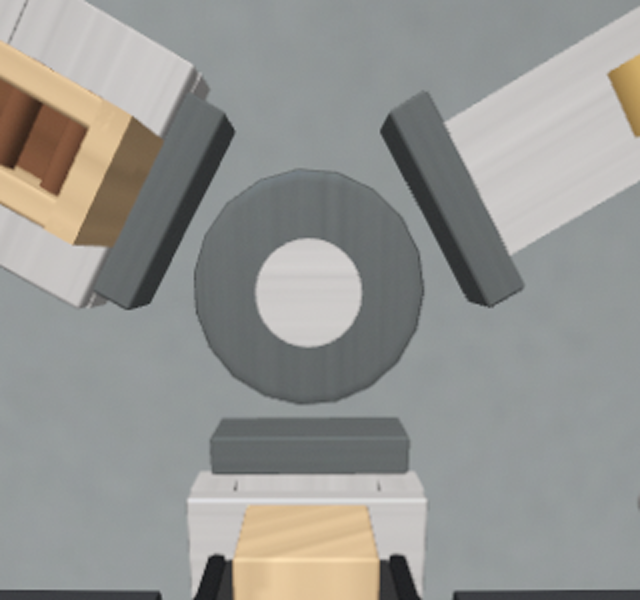

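Emit:
carry_out --commands '[[[230,0,-0.1,0,0,0,0],[230,0,-0.2,0,0,0,0],[230,0,-0.2,0,0,0,0]]]'

```text
time: 15.1
ee_pos: [0.5859, 0.1449, 0.0864]
eef_rot: [1.0, -0.007, -0.002, 0.001]
ft_force: [-0.8, -1.1, -3.2]
width: 0.0296
```

Emit:
carry_out --commands '[[[230,0,-0.1,0,0,0,0],[230,0,-0.2,0,0,0,0],[230,0,-0.2,0,0,0,0]]]'

```text
time: 15.48
ee_pos: [0.5862, 0.1454, 0.0864]
eef_rot: [1.0, -0.008, -0.002, 0.004]
ft_force: [-2.7, -13.6, 1.8]
width: 0.0298
```

```bash
python3 - <<'E'
from h import *
plan([pol(.07,-90,.0865,YA)]); snap("wrist","w9",(160,0,480,300),2)
E
```

```text
at [0.5862 0.1454 0.0864] yaw -0.0169 t 15.47 F [ -2.7 -13.6   1.8] w 0.0298
[-0.0, 0.24, -0.0, 0.09, 0.05, -0.07]
```

View pics/w9.png

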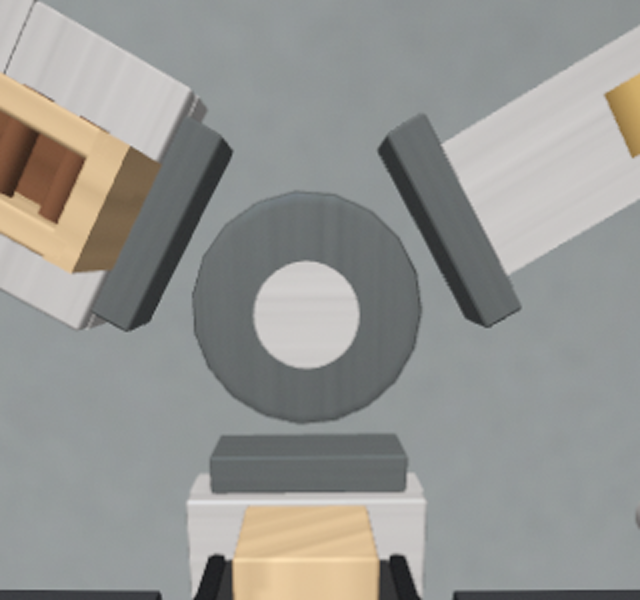

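```bash
python3 - <<'E'
from h import *
plan([pol(.12,210,.18,-np.pi/3+YA),pol(.12,210,.092,-np.pi/3+YA)])
E
```

```text
at [0.5861 0.1455 0.0863] yaw -0.0169 t 15.53 F [ -2.4 -13.1   2.1] w 0.0298
[-4.18, -0.11, -3.73, 0.11, 0.0, 11.93]
[-4.16, -0.13, -0.21, 0.11, 0.0, 11.93]
```

Emit:
carry_out --commands '[[[0,0,0,0,0,0,0],[0,0,0,0,0,0,0],[0,0,0,0,0,0,0],[0,0,0,-1.5,0,0,0],[0,0,0,-3.5,0,0,0],[0,-2,0,-3.7,0,0,3],[0,-4.18,-0.11,-3.7,0,0,5],[0,-4.18,-0.11,-3.7,0,0,7],[0,-4.18,-0.11,-3.7,0,0,9],[0,-4.18,-0.11,-3.7,0,0,11],[0,-4.18,-0.11,-3.7,0,0,12],[0,-4.18,-0.11,-3.7,0,0,12]]]'

```text
time: 17.02
ee_pos: [0.4821, 0.1512, 0.1795]
eef_rot: [0.862, -0.507, 0.0, 0.004]
ft_force: [0.2, -0.5, -0.1]
width: 0.0871
```

```bash
python3 - <<'E'
from h import *
plan([pol(.12,210,.18,-np.pi/3+YA),pol(.12,210,.092,-np.pi/3+YA)]);snap("wrist","w10")
q=w2p(cam("wrist"),[pol(.12,210,.125,0)[:3]]); print(q)
E
```

```text
at [0.4821 0.1512 0.1795] yaw -1.0626 t 17.02 F [ 0.2 -0.5 -0.1] w 0.0871
[0.02, 0.01, -0.02, 0.08, -0.05, -0.06]
[0.01, -0.02, 3.5, 0.08, -0.05, -0.06]
[[314.35823167 258.70116521]]
```

View pics/w10.png

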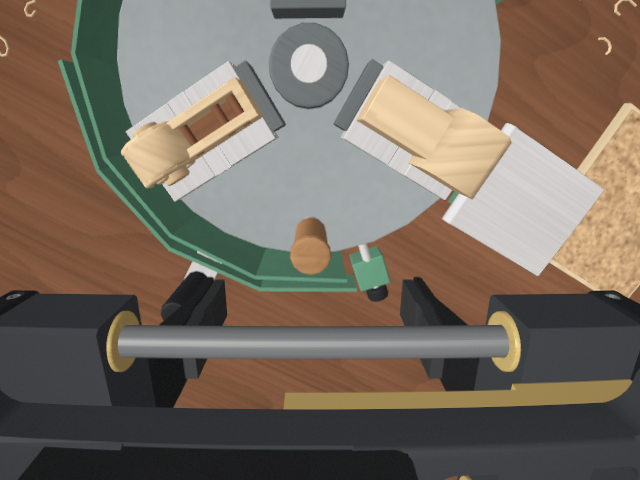

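Emit:
carry_out --commands '[[[0,0,0,1.8,0,0,0],[0,0,0,3.0,0,0,0],[0,0,0,3.5,0,0,0],[230,0,0,3.5,0,0,0],[230,0,0,3.5,0,0,0],[230,0,0,3.5,0,0,0],[230,0,0,3.5,0,0,0],[230,0,0,3.5,0,0,0],[230,0,0,3.5,0,0,0],[230,0,0,3.5,0,0,0],[230,0,0,3.5,0,0,0]]]' --grip_force 20

```text
time: 18.45
ee_pos: [0.4808, 0.152, 0.0919]
eef_rot: [0.863, -0.505, -0.001, 0.004]
ft_force: [-3.9, 4.4, 2.1]
width: 0.0233
```

```bash
python3 arc.py .12 330 7 1 210
```

```text
r 0.1205594709708044 ang 210.0
at [0.4808 0.152  0.0919] yaw -1.0597 t 18.45 F [-3.9  4.4  2.1] w 0.0233
[0.66, -0.06, 0.0, 0.09, -0.02, -1.4]
[1.24, -0.17, 0.0, 0.09, -0.01, -2.8]
[1.8, -0.34, 0.0, 0.09, -0.01, -4.2]
[2.33, -0.59, 0.0, 0.09, -0.0, -5.6]
[2.83, -0.9, -0.0, 0.09, 0.0, -7.0]
[3.29, -1.26, -0.0, 0.09, 0.01, -8.4]
[3.7, -1.68, -0.0, 0.09, 0.01, -9.8]
[4.05, -2.15, -0.01, 0.09, 0.02, -11.2]
[4.35, -2.65, -0.01, 0.09, 0.03, -12.6]
[4.58, -3.19, -0.01, 0.09, 0.03, -14.0]
[4.75, -3.75, -0.02, 0.09, 0.04, -15.4]
[4.84, -4.33, -0.02, 0.09, 0.04, -16.8]
```

Emit:
carry_out --commands '[[[230,0.66,-0.06,0,0,0,-1.4],[230,1.24,-0.17,0,0,0,-2.8],[230,1.8,-0.34,0,0,0,-4.2],[230,2.33,-0.59,0,0,0,-5.6],[230,2.83,-0.9,0,0,0,-7],[230,3.29,-1.26,0,0,0,-8.4],[230,3.7,-1.68,0,0,0,-9.8],[230,4.05,-2.15,0,0,0,-11.2],[230,4.35,-2.65,0,0,0,-12.6],[230,4.35,-2.65,0,0,0,-12.6]]]'

```text
time: 19.7
ee_pos: [0.5927, 0.0907, 0.0919]
eef_rot: [1.0, 0.021, -0.002, 0.002]
ft_force: [-1.8, 3.3, 4.2]
width: 0.0232
```

```bash
python3 arc.py .12 330 7 1
```

```text
r 0.11895772868063045 ang -86.54044835164859
at [0.5927 0.0907 0.0919] yaw 0.0417 t 19.7 F [-1.8  3.3  4.2] w 0.0232
[0.58, 0.0, -0.0, 0.04, 0.06, -1.4]
[1.16, -0.11, -0.01, 0.04, 0.06, -2.8]
[1.72, -0.29, -0.01, 0.03, 0.06, -4.2]
[2.25, -0.54, -0.01, 0.03, 0.07, -5.6]
[2.75, -0.85, -0.02, 0.03, 0.07, -7.0]
[3.2, -1.22, -0.02, 0.02, 0.07, -8.4]
[3.61, -1.64, -0.02, 0.02, 0.07, -9.8]
[3.96, -2.11, -0.03, 0.01, 0.07, -11.2]
[4.26, -2.61, -0.03, 0.01, 0.07, -12.6]
[4.49, -3.15, -0.03, 0.01, 0.08, -14.0]
[4.65, -3.72, -0.04, 0.0, 0.08, -15.4]
[4.74, -4.29, -0.04, -0.0, 0.08, -16.8]
```

Emit:
carry_out --commands '[[[230,0.58,0,0,0,0,-1.4],[230,1.16,-0.11,0,0,0,-2.8],[230,1.72,-0.29,0,0,0,-4.2],[230,2.25,-0.54,0,0,0,-5.6],[230,2.75,-0.85,0,0,0,-7],[230,3.2,-1.22,0,0,0,-8.4],[230,3.61,-1.64,0,0,0,-9.8],[230,3.97,-2.14,0,0,0,-11.3],[230,3.97,-2.14,0,0,0,-11.3],[230,3.97,-2.14,0,0,0,-11.3]]]'

```text
time: 20.95
ee_pos: [0.6919, 0.1509, 0.0919]
eef_rot: [0.871, 0.492, 0.001, 0.0]
ft_force: [14.0, 9.2, -5.5]
width: 0.0234
```

```bash
python3 arc.py .12 330 7 1|head -2; python3 - <<'E'
from h import *
g=pol(.07,-90,.18,YA)
plan([(0.6859,.1468,.18,1.0),g])
E
```

```text
r 0.12029641084666792 ang -28.525699936518137
at [0.6919 0.1509 0.0919] yaw 1.028 t 20.95 F [14.   9.2 -5.5] w 0.0234
at [0.6919 0.1509 0.0919] yaw 1.028 t 20.95 F [14.   9.2 -5.5] w 0.0234
[-0.26, -0.12, -3.52, 0.01, -0.01, 0.32]
[-2.58, -3.38, -3.53, 0.01, -0.01, 11.9]
```

Emit:
carry_out --commands '[[[0,0,0,0,0,0,0],[0,0,0,0,0,0,0],[0,0,0,0,0,0,0],[0,0,0,0,0,0,0],[0,0,0,-2,0,0,0],[0,0,0,-4,0,0,0],[0,-1,-1,-4,0,0,3],[0,-2.58,-3.38,-3.5,0,0,5],[0,-2.58,-3.38,-3.5,0,0,7],[0,-2.58,-3.38,-3.5,0,0,9],[0,-2.58,-3.38,-3.5,0,0,11.9],[0,-2.58,-3.38,-3.5,0,0,11.9]]]'

```text
time: 22.45
ee_pos: [0.5859, 0.1392, 0.1794]
eef_rot: [1.0, -0.008, 0.001, 0.0]
ft_force: [0.7, 0.1, 0.2]
width: 0.0872
```

```bash
python3 - <<'E'
from h import *
plan([pol(.07,-90,.083,YA)]);snap("wrist","w11"); snap("top","t11",(130,100,490,300),2.2)
E
```

```text
at [0.5859 0.1392 0.1794] yaw -0.0153 t 22.45 F [0.7 0.1 0.2] w 0.0872
[0.0, -0.01, 3.86, 0.0, -0.02, -0.05]
```

View pics/w11.png

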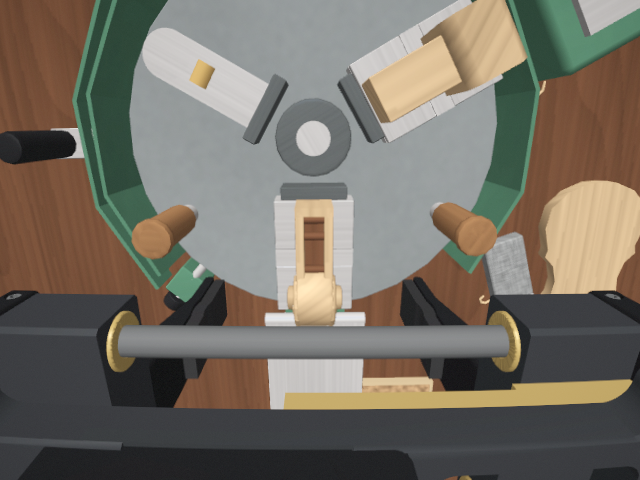

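View pics/t11.png

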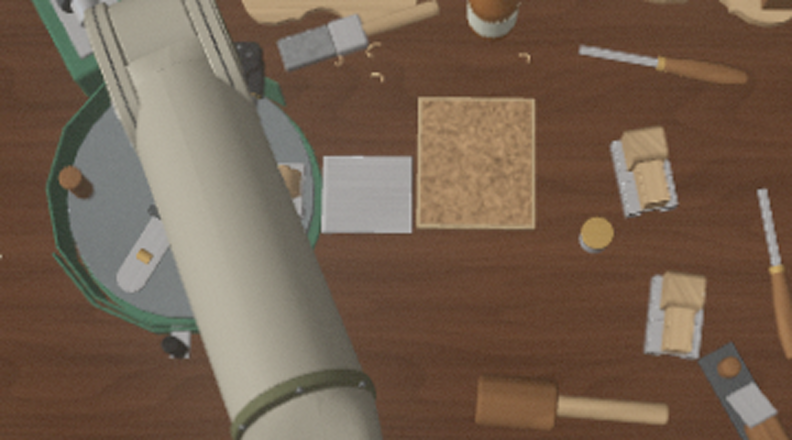

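```bash
python3 - <<'E'
from h import *
i=cam("top"); p=p2w(i,np.array([[417,97],[535,97],[535,228],[417,228]])/2.2+[130,100],.01); print(p,p.mean(0))
E
```

```text
[[ 0.71472211 -0.05179391  0.01      ]
 [ 0.71502809 -0.19359341  0.01      ]
 [ 0.55389575 -0.19157241  0.01      ]
 [ 0.55364503 -0.05239745  0.01      ]] [ 0.63432275 -0.1223393   0.01      ]
```

Emit:
carry_out --commands '[[[0,0,0,1.8,0,0,0],[0,0,0,3.2,0,0,0],[0,0,0,3.9,0,0,0],[230,0,0,3.92,0,0,0],[230,0,0,3.92,0,0,0],[230,0,0,3.92,0,0,0],[230,0,0,3.92,0,0,0],[230,0,0,3.92,0,0,0],[230,0,0,3.92,0,0,0],[230,0,0,3.92,0,0,0],[230,0,0,3.92,0,0,0],[230,0,0,3.92,0,0,0]]]' --grip_force 25

```text
time: 24.05
ee_pos: [0.5862, 0.1393, 0.0814]
eef_rot: [1.0, -0.006, 0.001, 0.0]
ft_force: [1.3, 0.6, 0.1]
width: 0.0257
```

```bash
python3 - <<'E'
from h import *
plan([pol(.07,-90,.084,YA),pol(.24,-90,.085,YA)])
E
```

```text
at [0.5862 0.1393 0.0814] yaw -0.0119 t 24.05 F [1.3 0.6 0.1] w 0.0257
[-0.01, -0.01, -0.1, 0.0, -0.02, -0.02]
[0.0, 6.79, -0.14, 0.0, -0.02, -0.02]
```

Emit:
carry_out --commands '[[[230,0,0,-0.1,0,0,0],[230,0,0.3,-0.1,0,0,0],[230,0,0.7,-0.11,0,0,0],[230,0,1.2,-0.11,0,0,0],[230,0,1.8,-0.12,0,0,0],[230,0,2.5,-0.12,0,0,0],[230,0,3.3,-0.12,0,0,0],[230,0,4.2,-0.13,0,0,0],[230,0,5.1,-0.13,0,0,0],[230,0,6,-0.14,0,0,0],[230,0,6.8,-0.3,0,0,0],[230,0,6.8,-0.5,0,0,0]]]'

```text
time: 25.55
ee_pos: [0.5837, -0.0341, 0.0938]
eef_rot: [1.0, -0.008, 0.0, 0.001]
ft_force: [-0.4, 0.6, -3.3]
width: 0.0258
```

```bash
python3 - <<'E'
from h import *
x,y=.634,-.122+.02
plan([(x,y,.15,YA),(x,y,.040,YA)]);snap("wrist","w12")
E
```

```text
at [ 0.5837 -0.0341  0.0938] yaw -0.0157 t 25.55 F [-0.4  0.6 -3.3] w 0.0258
[2.06, 2.69, -2.24, 0.02, -0.01, -0.06]
[2.05, 2.68, 2.16, 0.02, -0.01, -0.06]
```

View pics/w12.png

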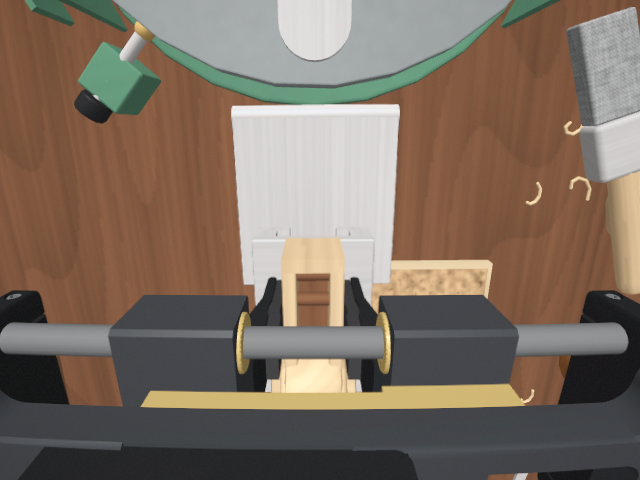

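Emit:
carry_out --commands '[[[230,0,0,-1,0,0,0],[230,0,0.5,-2,0,0,0],[230,1,1.5,-2,0,0,0],[230,2.05,2.7,-1.5,0,0,0],[230,2.05,2.75,-0.5,0,0,0],[230,2.05,2.75,0.6,0,0,0],[230,2.05,2.75,1.5,0,0,0],[230,2.05,2.75,2.0,0,0,0],[230,2.05,2.75,2.16,0,0,0],[230,2.05,2.75,2.16,0,0,0]]]'

```text
time: 26.85
ee_pos: [0.6351, -0.1015, 0.0414]
eef_rot: [1.0, -0.007, 0.001, 0.0]
ft_force: [-0.1, 0.6, -2.7]
width: 0.026
```

Emit:
carry_out --commands '[[[230,0,0,0.08,0,0,0],[230,0,0,0.08,0,0,0]]]'

```text
time: 27.1
ee_pos: [0.6354, -0.1015, 0.0399]
eef_rot: [1.0, -0.007, 0.002, 0.0]
ft_force: [-0.1, 0.7, -3.9]
width: 0.0259
```

Emit:
carry_out --commands '[[[230,0,0,0.06,0,0,0],[230,0,0,0.06,0,0,0]]]'

```text
time: 27.35
ee_pos: [0.6356, -0.1015, 0.039]
eef_rot: [1.0, -0.007, 0.002, 0.0]
ft_force: [-0.4, 0.0, 1.7]
width: 0.0258
```

```bash
python3 - <<'E'
from h import *
plan([(.5954,-.3222,.20,np.radians(98.5))])
E
```

```text
at [ 0.6356 -0.1015  0.039 ] yaw -0.0138 t 27.35 F [-0.4  0.   1.7] w 0.0258
[-1.46, 8.85, -6.44, 0.05, -0.03, -19.86]
```

Emit:
carry_out --commands '[[[0,0,0,0,0,0,0],[0,0,0,0,0,0,0],[0,0,0,0,0,0,0],[0,0,0,0,0,0,0],[0,0,0,-2,0,0,0],[0,0,0,-4,0,0,0],[0,0,1,-6,0,0,-2],[0,-0.7,3.5,-6.4,0,0,-4],[0,-1.46,6,-6.4,0,0,-6],[0,-1.46,8.85,-6.4,0,0,-8],[0,-1.46,8.85,-6.4,0,0,-10],[0,-1.46,8.85,-6.4,0,0,-12]]]'

```text
time: 28.85
ee_pos: [0.5945, -0.3246, 0.1985]
eef_rot: [0.869, 0.495, 0.001, 0.001]
ft_force: [0.1, 0.8, 0.3]
width: 0.0871
```

```bash
python3 - <<'E'
from h import *
plan([(.5954,-.3222,.20,np.radians(98.5))])
snap("side","s13",(270,100,510,400),2); snap("top","t13",(130,100,490,300),2.2)
E
```

```text
at [ 0.5945 -0.3246  0.1985] yaw 1.0357 t 28.85 F [0.1 0.8 0.3] w 0.0871
[0.1, -0.02, -0.06, 0.04, 0.0, -7.83]
```

View pics/s13.png

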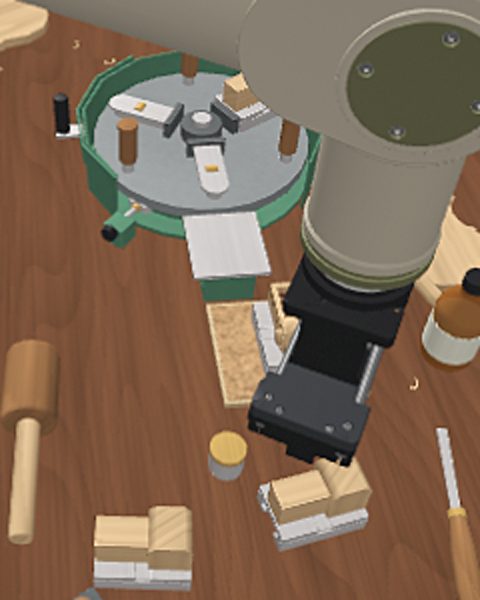

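View pics/t13.png

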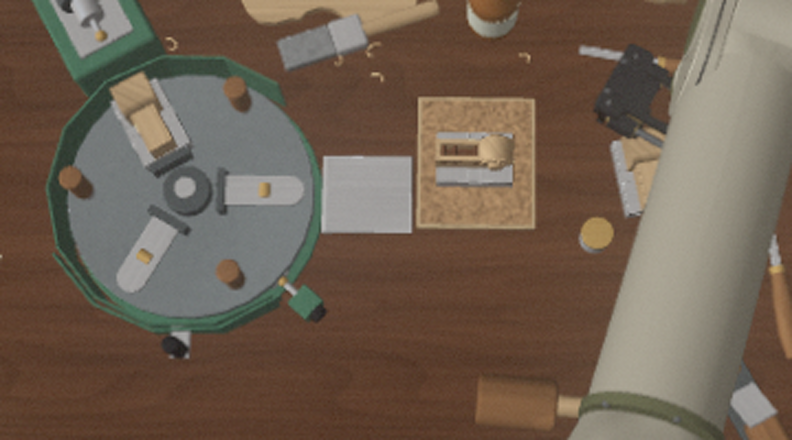

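Emit:
carry_out --commands '[[[0,0.1,0,0,0,0,-2],[0,0.1,0,0,0,0,-4],[0,0.1,0,0,0,0,-6],[0,0.1,0,0,0,0,-7.8],[0,0.1,0,0,0,0,-7.8],[0,0.1,0,0,0,0,-7.8]]]'

```text
time: 29.7
ee_pos: [0.5965, -0.3201, 0.1988]
eef_rot: [0.656, 0.755, 0.001, 0.002]
ft_force: [0.4, -0.6, -0.9]
width: 0.0873
```

```bash
python3 - <<'E'
from h import *
plan([(.5954,-.3222,.20,np.radians(98.5))]); print(r.read_state()["joint_positions"])
snap("wrist","w14",(190,140,450,340),3,wire((.6152,-.3192),np.radians(8.5)))
E
```

```text
at [ 0.5965 -0.3201  0.1988] yaw 1.7106 t 29.7 F [ 0.4 -0.6 -0.9] w 0.0873
[-0.08, -0.06, -0.05, 0.05, 0.01, -0.1]
[ 0.74768794  0.49741181 -0.46521847  1.32261158  0.2192196   1.36800156
  1.99888032]
```

View pics/w14.png

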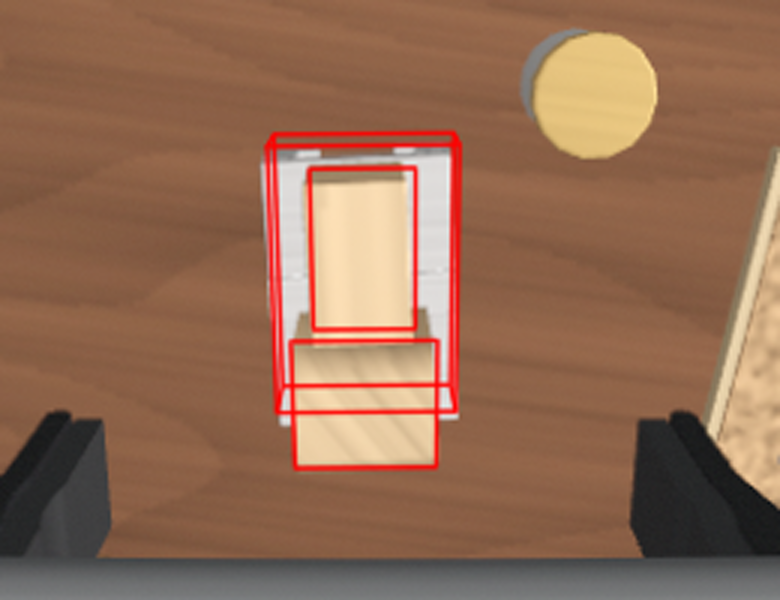

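```bash
python3 - <<'E'
from h import *
plan([(.5978,-.3222,.031,np.radians(100.5))])
E
```

```text
at [ 0.5965 -0.3202  0.1988] yaw 1.7116 t 29.75 F [-0.5  0.3  0.1] w 0.0868
[-0.08, 0.01, 6.71, 0.05, 0.01, -0.49]
```

Emit:
carry_out --commands '[[[0,-0.08,0,2,0,0,-0.5],[0,-0.08,0,4,0,0,-0.5],[0,-0.08,0,6,0,0,-0.5],[0,-0.08,0,6.7,0,0,-0.5],[230,-0.08,0,6.7,0,0,-0.5],[230,-0.08,0,6.7,0,0,-0.5],[230,-0.08,0,6.7,0,0,-0.5],[230,-0.08,0,6.7,0,0,-0.5],[230,-0.08,0,6.7,0,0,-0.5],[230,-0.08,0,6.7,0,0,-0.5],[230,-0.08,0,6.7,0,0,-0.5],[230,-0.08,0,6.7,0,0,-0.5]]]'

```text
time: 31.25
ee_pos: [0.5974, -0.3225, 0.0313]
eef_rot: [0.639, 0.769, 0.001, 0.002]
ft_force: [-0.5, -1.4, 0.8]
width: 0.0297
```

```bash
python3 - <<'E'
from h import *
a=pol(.24,-90,.155,YA)
plan([a]); snap("wrist","w15",(160,180,480,400),2)
E
```

```text
at [ 0.5974 -0.3225  0.0313] yaw 1.755 t 31.25 F [-0.5 -1.4  0.8] w 0.0297
[11.57, 1.64, -4.96, 0.05, -0.03, 20.23]
```

View pics/w15.png

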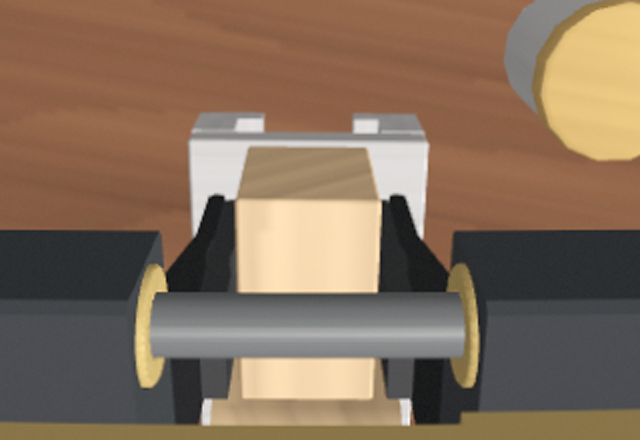

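Emit:
carry_out --commands '[[[230,0,0,-2,0,0,0],[230,0,0,-4,0,0,0],[230,0.5,0,-5.2,0,0,2],[230,2,0.3,-5.2,0,0,4],[230,3.5,0.5,-5.2,0,0,6],[230,5,0.7,-5.2,0,0,8],[230,6.5,0.9,-5.2,0,0,10],[230,8,1.1,-5.2,0,0,12],[230,9.5,1.3,-5.2,0,0,14],[230,11,1.5,-5.2,0,0,16],[230,11.6,1.64,-5,0,0,18],[230,11.6,1.64,-5,0,0,20.2]]]'

```text
time: 32.8
ee_pos: [0.5831, -0.0273, 0.1549]
eef_rot: [1.0, -0.003, 0.001, -0.0]
ft_force: [0.2, -0.3, -3.6]
width: 0.0298
```

```bash
python3 - <<'E'
from h import *
plan([pol(.24,-90,.155,YA),pol(.20,-90,.0865,YA)])
E
```

```text
at [ 0.5831 -0.0273  0.1549] yaw -0.0059 t 32.8 F [ 0.2 -0.3 -3.6] w 0.0298
[0.05, 0.13, -0.01, -0.01, -0.02, 0.05]
[0.05, -1.47, 2.74, -0.01, -0.02, 0.05]
```

Emit:
carry_out --commands '[[[230,0.05,-0.6,1,0,0,0],[230,0.05,-1.4,2,0,0,0],[230,0.06,-1.47,2.74,0,0,0],[230,0.06,-1.6,2.74,0,0,0],[230,0.06,-1.6,2.74,0,0,0],[230,0.06,-1.6,2.74,0,0,0]]]'

```text
time: 33.55
ee_pos: [0.5852, 0.012, 0.0868]
eef_rot: [1.0, -0.003, 0.001, -0.0]
ft_force: [0.9, 0.5, -4.3]
width: 0.0296
```

```bash
python3 - <<'E'
from h import *
plan([pol(.12,-90,.0865,YA),pol(.067,-90,.0865,YA)]); snap("wrist","w16",(160,0,480,300),2)
E
```

```text
at [0.5852 0.012  0.0868] yaw -0.0068 t 33.55 F [ 0.9  0.5 -4.3] w 0.0296
[-0.01, -3.1, 0.01, -0.0, -0.03, 0.04]
[-0.0, -5.22, 0.01, -0.0, -0.03, 0.04]
```

View pics/w16.png

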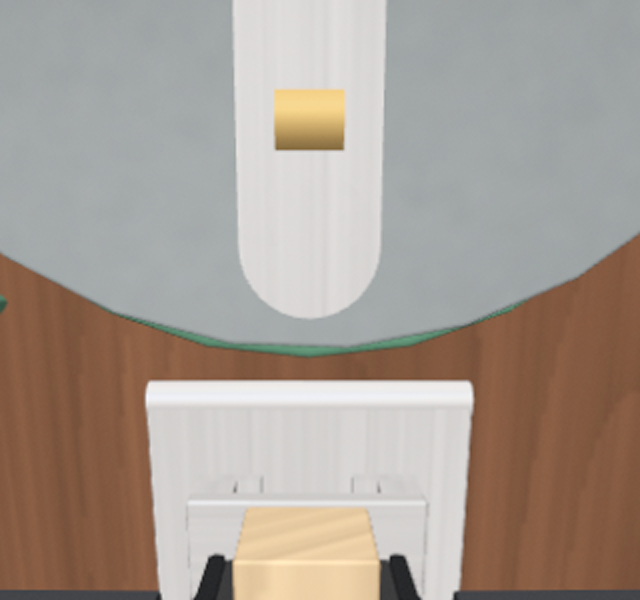

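Emit:
carry_out --commands '[[[230,0.02,-0.7,0.01,0,0,0],[230,0.02,-1.3,0.01,0,0,0],[230,0.02,-1.7,0.01,0,0,0],[230,0.02,-2.1,0.01,0,0,0],[230,0.02,-2.5,0.01,0,0,0],[230,0.02,-2.9,0.01,0,0,0],[230,0.02,-3.3,0.01,0,0,0],[230,0.02,-3.7,0.01,0,0,0],[230,0.02,-4.1,0.01,0,0,0],[230,0.02,-4.5,0.01,0,0,0]]]'

```text
time: 34.85
ee_pos: [0.5864, 0.1252, 0.0865]
eef_rot: [1.0, -0.003, 0.001, -0.0]
ft_force: [-0.0, 0.3, -5.1]
width: 0.0298
```

Emit:
carry_out --commands '[[[230,0,-0.25,0,0,0,0],[230,0,-0.45,0,0,0,0],[230,0,-0.6,0,0,0,0],[230,0,-0.7,0,0,0,0],[230,0,-0.7,0,0,0,0]]]'

```text
time: 35.48
ee_pos: [0.5866, 0.1428, 0.0865]
eef_rot: [1.0, -0.003, 0.001, -0.0]
ft_force: [0.1, -0.5, -4.5]
width: 0.03
```

```bash
python3 - <<'E'
from h import *
plan([pol(.07,-90,.0865,YA)]); snap("wrist","w17",(160,0,480,300),2)
E
```

```text
at [0.5866 0.1428 0.0865] yaw -0.0067 t 35.48 F [ 0.1 -0.5 -4.5] w 0.03
[-0.02, 0.13, 0.0, -0.0, -0.03, 0.04]
```

View pics/w17.png

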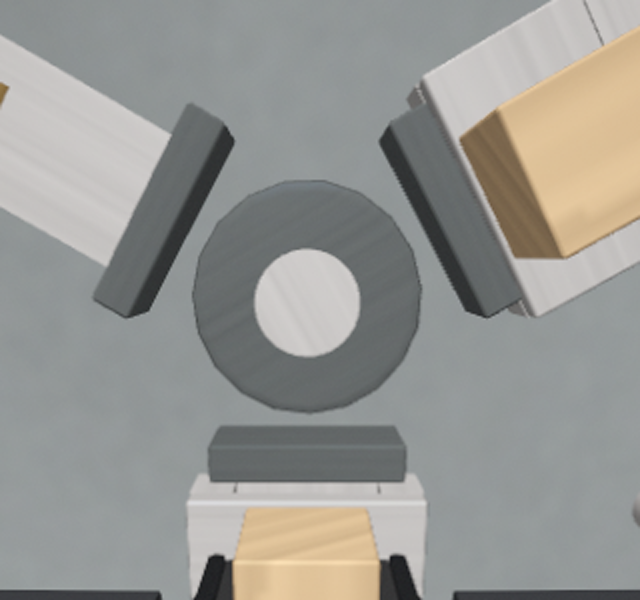

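Emit:
carry_out --commands '[[[230,0,-0.1,0,0,0,0],[230,0,-0.18,0,0,0,0],[230,0,-0.18,0,0,0,0]]]'

```text
time: 35.9
ee_pos: [0.5867, 0.1455, 0.0865]
eef_rot: [1.0, -0.004, 0.001, 0.001]
ft_force: [-0.9, -5.4, -2.1]
width: 0.0298
```

Emit:
carry_out --commands '[[[230,0,-0.1,0,0,0,0],[230,0,-0.15,0,0,0,0],[230,0,-0.15,0,0,0,0]]]'

```text
time: 36.28
ee_pos: [0.5868, 0.1456, 0.0864]
eef_rot: [1.0, -0.005, 0.0, 0.003]
ft_force: [-1.4, -11.2, -0.1]
width: 0.0297
```

```bash
python3 - <<'E'
from h import *
plan([pol(.12,210,.18,-np.pi/3+YA)])
E
```

```text
at [0.5868 0.1456 0.0864] yaw -0.0102 t 36.27 F [ -1.4 -11.2  -0.1] w 0.0297
[-4.18, -0.13, -3.75, 0.06, -0.05, 12.0]
```

Emit:
carry_out --commands '[[[0,0,0,0,0,0,0],[0,0,0,0,0,0,0],[0,0,0,0,0,0,0],[0,0,0,-1.5,0,0,0],[0,0,0,-3.5,0,0,0],[0,-2,0,-3.7,0,0,3],[0,-4.18,-0.15,-3.7,0,0,5],[0,-4.18,-0.15,-3.7,0,0,7],[0,-4.18,-0.15,-3.7,0,0,9],[0,-4.18,-0.15,-3.7,0,0,11],[0,-4.18,-0.15,-3.7,0,0,12],[0,-4.18,-0.15,-3.7,0,0,12]]]'

```text
time: 37.78
ee_pos: [0.4823, 0.1515, 0.179]
eef_rot: [0.864, -0.504, 0.002, 0.002]
ft_force: [-1.2, 1.1, 0.1]
width: 0.0871
```

```bash
python3 - <<'E'
from h import *
plan([pol(.12,210,.18,-np.pi/3+YA),(.481,.152,.092,-np.pi/3+YA)]);snap("wrist","w18")
q=w2p(cam("wrist"),[pol(.12,210,.125,0)[:3]]); print(q)
E
```

```text
at [0.4823 0.1515 0.179 ] yaw -1.0561 t 37.77 F [-1.2  1.1  0.1] w 0.0871
[0.03, 0.02, -0.04, 0.02, -0.07, 0.02]
[-0.06, 0.03, 3.48, 0.02, -0.07, 0.02]
[[314.50861398 259.79260706]]
```

View pics/w18.png

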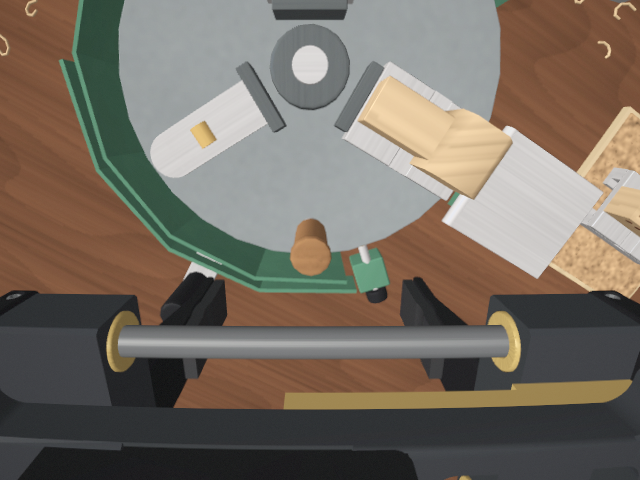

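Emit:
carry_out --commands '[[[0,-0.03,0,1.8,0,0,0],[0,-0.06,0.03,3.0,0,0,0],[0,-0.06,0.03,3.48,0,0,0],[230,-0.06,0.03,3.48,0,0,0],[230,-0.06,0.03,3.48,0,0,0],[230,-0.06,0.03,3.48,0,0,0],[230,-0.06,0.03,3.48,0,0,0],[230,-0.06,0.03,3.48,0,0,0],[230,-0.06,0.03,3.48,0,0,0],[230,-0.06,0.03,3.48,0,0,0],[230,-0.06,0.03,3.48,0,0,0]]]' --grip_force 20

```text
time: 39.2
ee_pos: [0.4808, 0.1521, 0.0919]
eef_rot: [0.864, -0.503, 0.002, 0.002]
ft_force: [-1.4, 2.1, 1.1]
width: 0.0234
```

```bash
python3 arc.py .12 330 7 1 209.5
```

```text
r 0.12058484586604458 ang 209.5
at [0.4808 0.1521 0.0919] yaw -1.0542 t 39.2 F [-1.4  2.1  1.1] w 0.0234
[0.62, -0.05, 0.0, 0.03, -0.06, -1.4]
[1.2, -0.15, 0.01, 0.03, -0.06, -2.8]
[1.76, -0.32, 0.01, 0.04, -0.06, -4.2]
[2.3, -0.56, 0.01, 0.04, -0.06, -5.6]
[2.8, -0.86, 0.01, 0.05, -0.06, -7.0]
[3.27, -1.22, 0.02, 0.05, -0.05, -8.4]
[3.68, -1.63, 0.02, 0.05, -0.05, -9.8]
[4.04, -2.09, 0.02, 0.06, -0.05, -11.2]
[4.35, -2.59, 0.02, 0.06, -0.04, -12.6]
[4.59, -3.13, 0.02, 0.06, -0.04, -14.0]
[4.76, -3.68, 0.02, 0.07, -0.04, -15.4]
[4.87, -4.26, 0.02, 0.07, -0.03, -16.8]
```

Emit:
carry_out --commands '[[[230,0.62,-0.05,0,0,0,-1.4],[230,1.2,-0.15,0,0,0,-2.8],[230,1.76,-0.32,0,0,0,-4.2],[230,2.3,-0.56,0,0,0,-5.6],[230,2.8,-0.86,0,0,0,-7],[230,3.27,-1.22,0,0,0,-8.4],[230,3.68,-1.63,0,0,0,-9.8],[230,4.04,-2.09,0,0,0,-11.2],[230,4.35,-2.59,0,0,0,-12.6],[230,4.35,-2.59,0,0,0,-12.6]]]'

```text
time: 40.45
ee_pos: [0.5913, 0.0906, 0.0919]
eef_rot: [1.0, 0.024, 0.0, 0.002]
ft_force: [-1.3, 3.6, -0.4]
width: 0.0238
```

```bash
python3 arc.py .12 -30 7 1
```

```text
r 0.11901762135183123 ang -87.21582808458089
at [0.5913 0.0906 0.0919] yaw 0.0476 t 40.45 F [-1.3  3.6 -0.4] w 0.0238
[0.58, 0.01, 0.0, 0.05, -0.0, -1.4]
[1.16, -0.09, 0.0, 0.05, 0.0, -2.8]
[1.72, -0.26, -0.0, 0.05, 0.0, -4.2]
[2.26, -0.5, -0.0, 0.05, 0.01, -5.6]
[2.76, -0.8, -0.0, 0.05, 0.01, -7.0]
[3.22, -1.16, -0.0, 0.05, 0.01, -8.4]
[3.64, -1.58, -0.01, 0.05, 0.02, -9.8]
[4.0, -2.04, -0.01, 0.05, 0.02, -11.2]
[4.06, -2.12, -0.01, 0.05, 0.02, -11.44]
[4.06, -2.12, -0.01, 0.05, 0.02, -11.44]
[4.06, -2.12, -0.01, 0.05, 0.02, -11.44]
[4.06, -2.12, -0.01, 0.05, 0.02, -11.44]
```

Emit:
carry_out --commands '[[[230,0.58,0.01,0,0,0,-1.4],[230,1.16,-0.09,0,0,0,-2.8],[230,1.72,-0.26,0,0,0,-4.2],[230,2.26,-0.5,0,0,0,-5.6],[230,2.76,-0.8,0,0,0,-7],[230,3.22,-1.16,0,0,0,-8.4],[230,3.64,-1.58,0,0,0,-9.8],[230,3.85,-1.85,0,0,0,-10.6],[230,4.0,-2.04,0,0,0,-11.2],[230,4.06,-2.12,0,0,0,-11.4],[230,4.06,-2.12,0,0,0,-11.4]]]'

```text
time: 41.82
ee_pos: [0.6907, 0.1483, 0.0919]
eef_rot: [0.867, 0.498, -0.0, 0.002]
ft_force: [2.6, 0.6, 0.1]
width: 0.0236
```

```bash
python3 arc.py .12 330 7 1|head -2; python3 - <<'E'
from h import *
plan([(.59,-.1,.22,.6),(.4276,-.350,.20,np.radians(83.5))])
E
```

```text
r 0.12055967698068881 ang -29.8715817408395
at [0.6907 0.1483 0.0919] yaw 1.0418 t 41.83 F [2.6 0.6 0.1] w 0.0236
at [0.6907 0.1483 0.0919] yaw 1.0418 t 41.83 F [2.6 0.6 0.1] w 0.0236
[-10.62, 1.56, -5.09, 0.05, 0.02, 5.06]
[-22.53, 0.99, -4.26, 0.04, 0.04, -4.76]
```

Emit:
carry_out --commands '[[[0,0,0,0,0,0,0],[0,0,0,0,0,0,0],[0,0,0,0,0,0,0],[0,0,0,0,0,0,0],[0,0,0,-2.5,0,0,0],[0,0,0,-5,0,0,0],[0,-2.5,0.1,-5,0,0,0],[0,-5,0.2,-5,0,0,0],[0,-7.5,0.4,-5,0,0,-0.5],[0,-10,0.5,-5,0,0,-1],[0,-12.5,0.6,-5,0,0,-1.5],[0,-15,0.7,-4.5,0,0,-2]]]'

```text
time: 43.32
ee_pos: [0.5165, -0.1842, 0.2067]
eef_rot: [0.82, 0.572, 0.0, 0.003]
ft_force: [1.5, -0.2, -0.7]
width: 0.087
```

```bash
python3 - <<'E'
from h import *
plan([(.4276,-.350,.20,np.radians(83.5))]); snap("top","t19",(130,100,490,300),2.2)
E
```

```text
at [ 0.5165 -0.1842  0.2067] yaw 1.2175 t 43.33 F [ 1.5 -0.2 -0.7] w 0.087
[-7.45, -1.04, 0.29, 0.06, 0.05, -2.75]
```

View pics/t19.png

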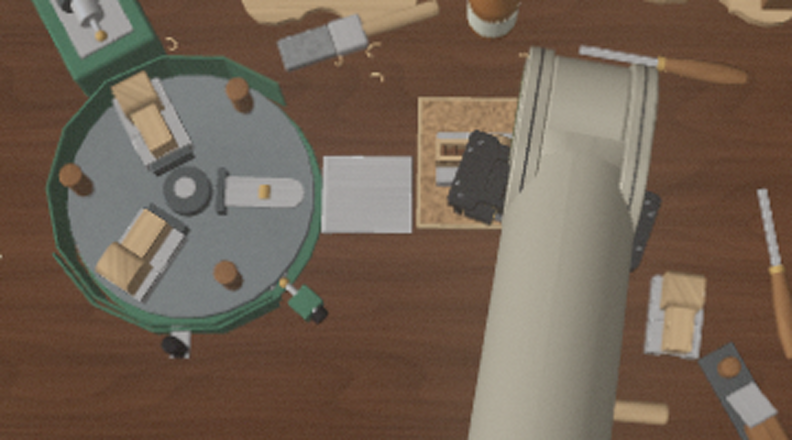

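Emit:
carry_out --commands '[[[0,-2.4,-0.3,0,0,0,-1],[0,-4.9,-0.7,0.2,0,0,-2],[0,-7.45,-1.04,0.3,0,0,-2.75],[0,-7.45,-1.04,0.3,0,0,-2.75],[0,-7.45,-1.04,0.3,0,0,-2.75]]]'

```text
time: 44.0
ee_pos: [0.4213, -0.3584, 0.1981]
eef_rot: [0.749, 0.662, -0.003, 0.002]
ft_force: [0.1, 1.6, -0.2]
width: 0.0865
```

```bash
python3 - <<'E'
from h import *
plan([(.4276,-.350,.20,np.radians(83.5))]); print(r.read_state()["joint_positions"])
snap("wrist","w20",(190,140,450,340),3,wire((.4495,-.3525),np.radians(-6.5)))
E
```

```text
at [ 0.4213 -0.3584  0.1981] yaw 1.4482 t 44.0 F [ 0.1  1.6 -0.2] w 0.0865
[0.36, 0.21, -0.08, -0.0, 0.09, -0.1]
[ 1.01054494  0.21892673 -0.4489842   1.6724006   0.10644023  1.26986712
  1.98778277]
```

View pics/w20.png

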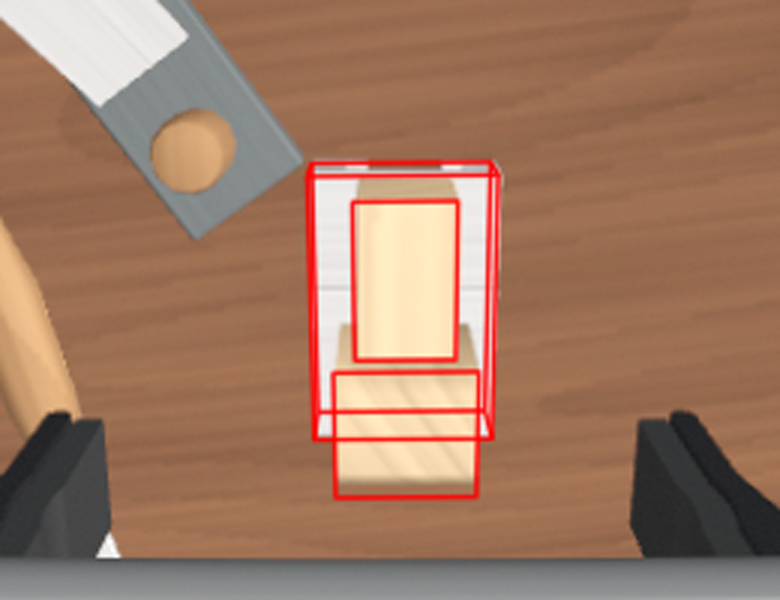

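```bash
python3 - <<'E'
from h import *
plan([(.4366,-.351,.10,np.radians(83.5)),(.4366,-.351,.031,np.radians(83.5))])
E
```

```text
at [ 0.4223 -0.3571  0.1982] yaw 1.4506 t 44.05 F [0.4 0.7 0.8] w 0.0873
[0.34, 0.54, 3.93, -0.0, 0.09, -0.08]
[0.36, 0.54, 6.69, -0.0, 0.09, -0.08]
```

Emit:
carry_out --commands '[[[95,0.34,0.54,1,0,0,0],[95,0.34,0.54,2,0,0,0],[95,0.34,0.54,3,0,0,0],[95,0.34,0.54,3.5,0,0,0],[95,0.34,0.54,3.5,0,0,0]]]' --grip_force 25

```text
time: 44.68
ee_pos: [0.4371, -0.3496, 0.1104]
eef_rot: [0.748, 0.664, -0.003, 0.002]
ft_force: [-0.1, 0.1, 0.5]
width: 0.0557
```

```bash
python3 - <<'E'
from h import *
plan([(.4366,-.351,.031,np.radians(83.5))])
snap("wrist","w21",(190,140,450,340),3,wire((.4495,-.3525),np.radians(-6.5)))
E
```

```text
at [ 0.4371 -0.3496  0.1104] yaw 1.4523 t 44.67 F [-0.1  0.1  0.5] w 0.0557
[-0.04, -0.01, 3.18, -0.01, 0.08, -0.06]
```

View pics/w21.png

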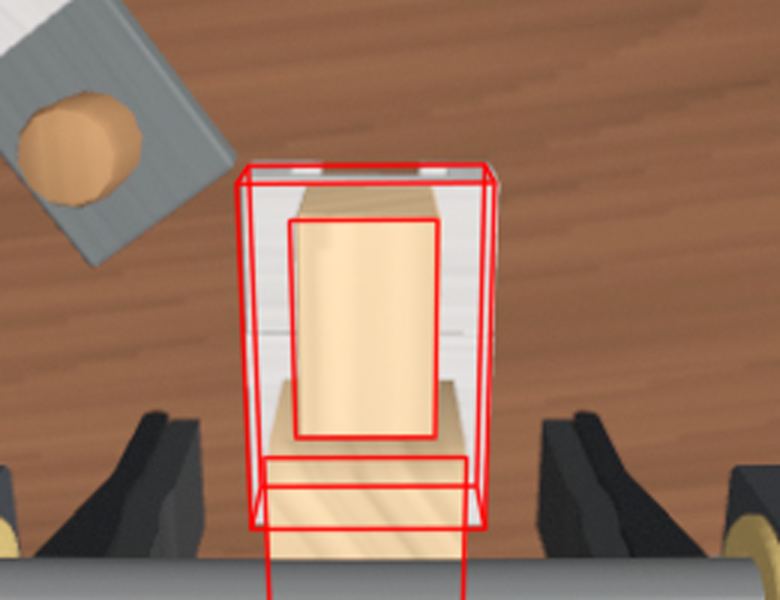

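Blank C fits the wireframe (shank centred at about column 365 of the crop) and the fingers clear the plane. Descend and grip.

Emit:
carry_out --commands '[[[95,-0.04,0,1.5,0,0,0],[95,-0.04,0,2.7,0,0,0],[95,-0.04,0,3.15,0,0,0],[95,-0.04,0,3.15,0,0,0],[230,-0.04,0,3.15,0,0,0],[230,-0.04,0,3.15,0,0,0],[230,-0.04,0,3.15,0,0,0],[230,-0.04,0,3.15,0,0,0],[230,-0.04,0,3.15,0,0,0]]]' --grip_force 25

```text
time: 45.85
ee_pos: [0.4375, -0.3518, 0.033]
eef_rot: [0.748, 0.664, -0.003, 0.003]
ft_force: [-1.1, 2.3, 5.3]
width: 0.0298
```

```bash
python3 - <<'E'
from h import *
plan([pol(.24,-90,.155,YA)]); snap("wrist","w22",(160,180,480,400),2)
E
```

```text
at [ 0.4375 -0.3518  0.033 ] yaw 1.4519 t 45.85 F [-1.1  2.3  5.3] w 0.0298
[13.42, 4.31, -4.98, 0.07, 0.06, 16.76]
```

View pics/w22.png

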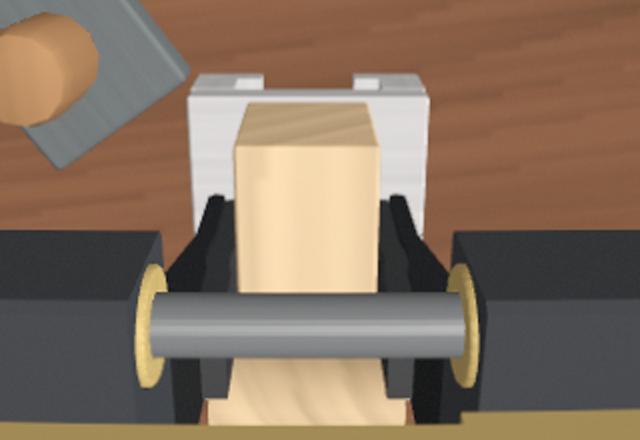

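Emit:
carry_out --commands '[[[230,0,0,-2,0,0,0],[230,0,0,-4,0,0,0],[230,1,0.2,-5.2,0,0,1],[230,2.5,0.6,-5.2,0,0,2],[230,4.5,1.2,-5.2,0,0,3.5],[230,6.5,1.8,-5.2,0,0,5],[230,8.5,2.5,-5.2,0,0,7],[230,10.5,3.2,-5.2,0,0,9],[230,12,3.8,-5.2,0,0,11],[230,13.4,4.3,-5,0,0,13],[230,13.4,4.3,-5,0,0,15],[230,13.4,4.3,-5,0,0,16.8]]]'

```text
time: 47.4
ee_pos: [0.5834, -0.0304, 0.1544]
eef_rot: [1.0, -0.009, -0.001, 0.004]
ft_force: [0.1, -0.2, -5.3]
width: 0.0296
```

```bash
python3 - <<'E'
from h import *
plan([pol(.24,-90,.155,YA),pol(.19,-90,.0885,YA)])
E
```

```text
at [ 0.5834 -0.0304  0.1544] yaw -0.0185 t 47.4 F [ 0.1 -0.2 -5.3] w 0.0296
[0.03, 0.0, -0.02, 0.09, 0.02, -0.09]
[0.02, -2.02, 2.62, 0.09, 0.02, -0.09]
```

Emit:
carry_out --commands '[[[230,0.03,-0.6,1,0,0,-0.1],[230,0.04,-1.1,2,0,0,-0.1],[230,0.05,-1.3,2.6,0,0,-0.1],[230,0.05,-1.3,2.6,0,0,-0.1],[230,0.05,-1.3,2.6,0,0,-0.1]]]'

```text
time: 48.02
ee_pos: [0.5854, 0.0009, 0.0897]
eef_rot: [1.0, -0.005, -0.001, 0.004]
ft_force: [-0.3, 0.2, -5.2]
width: 0.0298
```

```bash
python3 - <<'E'
from h import *
plan([pol(.12,-90,.0885,YA),pol(.07,-90,.0885,YA)]); snap("wrist","w23",(160,0,480,300),2)
E
```

```text
at [0.5854 0.0009 0.0897] yaw -0.0106 t 48.02 F [-0.3  0.2 -5.2] w 0.0298
[-0.03, -3.55, 0.02, 0.09, 0.02, 0.0]
[-0.03, -5.55, 0.01, 0.09, 0.02, 0.0]
```

View pics/w23.png

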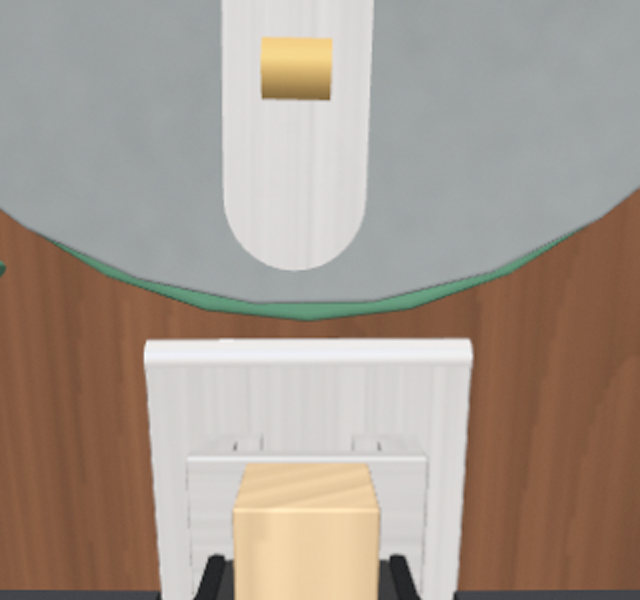

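Emit:
carry_out --commands '[[[230,-0.09,-0.7,0.02,0,0,0],[230,-0.09,-1.2,0.02,0,0,0],[230,-0.09,-1.5,0.02,0,0,0],[230,-0.09,-1.8,0.02,0,0,0],[230,-0.09,-2.1,0.02,0,0,0],[230,-0.09,-2.4,0.02,0,0,0],[230,-0.09,-2.7,0.02,0,0,0]]]'

```text
time: 48.95
ee_pos: [0.584, 0.0688, 0.0888]
eef_rot: [1.0, -0.005, -0.001, 0.004]
ft_force: [0.9, 0.8, -4.2]
width: 0.0296
```

```bash
python3 - <<'E'
from h import *
plan([pol(.12,-90,.0885,YA),pol(.07,-90,.0885,YA)]); snap("wrist","w24",(160,0,480,300),2)
E
```

```text
at [0.584  0.0688 0.0888] yaw -0.0108 t 48.95 F [ 0.9  0.8 -4.2] w 0.0296
[0.05, -0.83, 0.01, 0.09, 0.01, -0.0]
[0.05, -2.83, -0.01, 0.09, 0.01, -0.0]
```

View pics/w24.png

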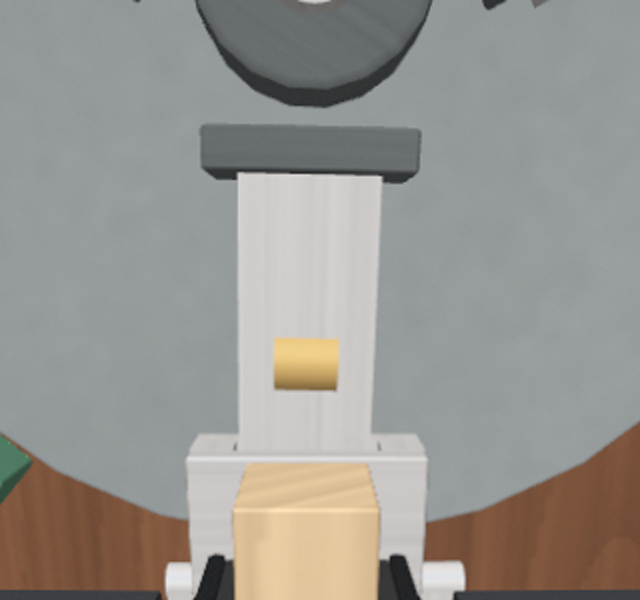

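Emit:
carry_out --commands '[[[230,0.01,-0.35,0,0,0,0],[230,0.03,-0.7,0,0,0,0],[230,0.05,-1.05,0,0,0,0],[230,0.06,-1.4,0,0,0,0],[230,0.07,-1.75,0,0,0,0],[230,0.08,-2.05,0,0,0,0],[230,0.09,-2.3,0,0,0,0],[230,0.09,-2.45,0,0,0,0],[230,0.09,-2.45,0,0,0,0]]]'

```text
time: 50.12
ee_pos: [0.5867, 0.1319, 0.0885]
eef_rot: [1.0, -0.004, -0.001, 0.003]
ft_force: [0.3, 0.3, -4.9]
width: 0.03
```

```bash
python3 - <<'E'
from h import *
plan([pol(.07,-90,.0885,YA)]); snap("wrist","w25",(160,0,480,300),2)
E
```

```text
at [0.5867 0.1319 0.0885] yaw -0.009 t 50.12 F [ 0.3  0.3 -4.9] w 0.03
[-0.03, -0.3, -0.0, 0.08, 0.01, 0.02]
```

View pics/w25.png

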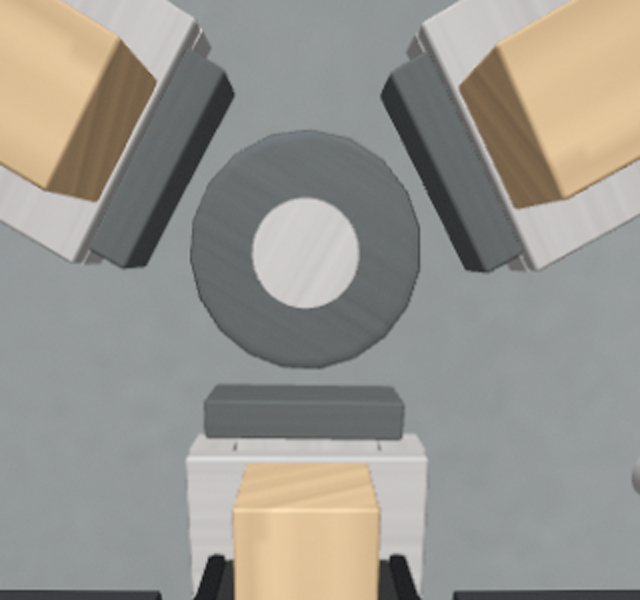

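Emit:
carry_out --commands '[[[230,0,-0.12,0,0,0,0],[230,0,-0.22,0,0,0,0],[230,0,-0.22,0,0,0,0]]]'

```text
time: 50.55
ee_pos: [0.5875, 0.1349, 0.0885]
eef_rot: [1.0, -0.005, -0.0, 0.005]
ft_force: [1.0, -5.6, -3.3]
width: 0.0297
```

Emit:
carry_out --commands '[[[230,0,-0.15,0,0,0,0],[230,0,-0.25,0,0,0,0],[230,0,-0.25,0,0,0,0]]]'

```text
time: 50.92
ee_pos: [0.5879, 0.1354, 0.0884]
eef_rot: [1.0, -0.007, -0.001, 0.008]
ft_force: [-3.0, -16.4, 2.9]
width: 0.0295
```

```bash
python3 - <<'E'
from h import *
plan([pol(.07,-90,.0885,YA)]); snap("wrist","w26",(160,0,480,300),2)
E
```

```text
at [0.5879 0.1354 0.0884] yaw -0.0149 t 50.92 F [ -3.  -16.4   2.9] w 0.0295
[-0.08, -0.16, -0.01, 0.19, 0.02, -0.05]
```

View pics/w26.png

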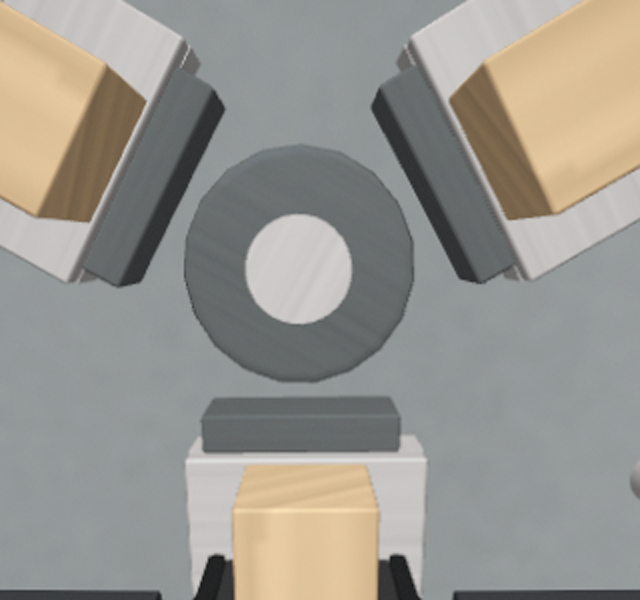

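```bash
python3 - <<'E'
from h import *
plan([(.4007,.2133,.19,-1.2549)])
E
```

```text
at [0.5879 0.1355 0.0884] yaw -0.0149 t 50.98 F [ -3.6 -15.7   3.1] w 0.0299
[-7.54, -2.93, -4.1, 0.18, -0.11, 14.21]
```

Emit:
carry_out --commands '[[[0,0,0,0,0,0,0],[0,0,0,0,0,0,0],[0,0,0,0,0,0,0],[0,0,0,-1.5,0,0,0],[0,0,0,-3.5,0,0,0],[0,0,0,-4.5,0,0,0],[0,0,0,-4.5,0,0,0]]]'

```text
time: 51.85
ee_pos: [0.5891, 0.1384, 0.2033]
eef_rot: [1.0, -0.007, 0.001, 0.008]
ft_force: [0.5, 0.1, -0.2]
width: 0.0855
```

```bash
python3 - <<'E'
from h import *
plan([(.4007,.2133,.19,-1.2549)])
snap("wrist","w27")
E
```

```text
at [0.5891 0.1384 0.2033] yaw -0.0141 t 51.85 F [ 0.5  0.1 -0.2] w 0.0855
[-7.58, -2.9, 0.47, 0.13, -0.14, 14.22]
```

View pics/w27.png

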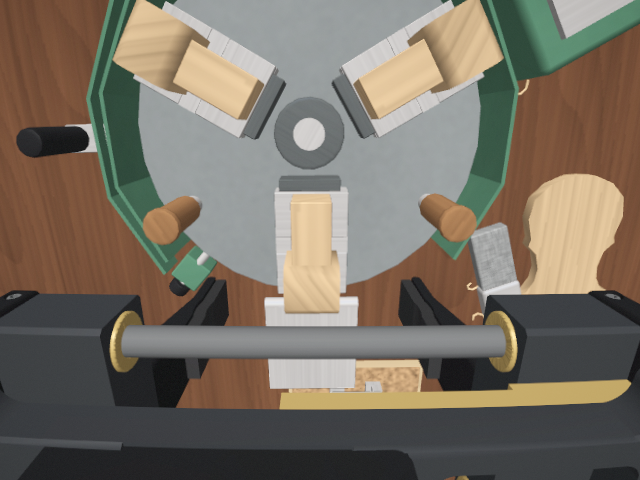

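Emit:
carry_out --commands '[[[0,-2,-0.7,0,0,0,2],[0,-4.5,-1.7,0,0,0,4],[0,-7,-2.7,0.2,0,0,6],[0,-7.58,-2.9,0.4,0,0,8],[0,-7.58,-2.9,0.4,0,0,10],[0,-7.58,-2.9,0.4,0,0,12],[0,-7.58,-2.9,0.4,0,0,14.2],[0,-7.58,-2.9,0.4,0,0,14.2],[0,-7.58,-2.9,0.4,0,0,14.2]]]'

```text
time: 53.02
ee_pos: [0.3996, 0.2129, 0.1897]
eef_rot: [0.811, -0.585, 0.004, 0.007]
ft_force: [-0.3, 0.0, 0.8]
width: 0.087
```

```bash
python3 - <<'E'
from h import *
plan([(.4007,.2133,.092,-1.2549)])
snap("wrist","w28",(150,100,500,360),2)
print(w2p(cam("wrist"),[[.4007,.2133,.127]]))
E
```

```text
at [0.3996 0.2129 0.1897] yaw -1.2492 t 53.02 F [-0.3  0.   0.8] w 0.087
[-0.06, -0.07, 3.91, 0.07, -0.17, 0.06]
[[312.27409269 252.42515312]]
```

View pics/w28.png

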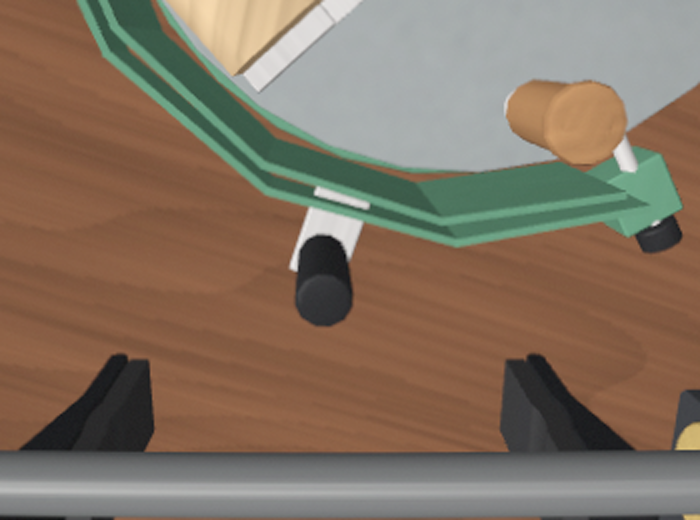

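Emit:
carry_out --commands '[[[0,-0.06,-0.07,1.8,0,0,0],[0,-0.06,-0.07,3.3,0,0,0],[0,-0.06,-0.07,3.9,0,0,0],[220,-0.06,-0.07,3.9,0,0,0],[220,-0.06,-0.07,3.9,0,0,0],[220,-0.06,-0.07,3.9,0,0,0],[220,-0.06,-0.07,3.9,0,0,0],[220,-0.06,-0.07,3.9,0,0,0],[220,-0.06,-0.07,3.9,0,0,0],[220,-0.06,-0.07,3.9,0,0,0],[220,-0.06,-0.07,3.9,0,0,0],[220,-0.06,-0.07,3.9,0,0,0]]]' --grip_force 8

```text
time: 54.58
ee_pos: [0.4008, 0.2133, 0.0923]
eef_rot: [0.811, -0.585, 0.004, 0.007]
ft_force: [0.6, -0.3, 0.2]
width: 0.0196
```

```bash
sed 's/^C=.*/C=np.array([0.5857,0.2091]); YA=-0.0106/' h.py > h2.py; sed 's/from h import/from h2 import/' arc.py > arc2.py; python3 arc2.py .185 -80 5 1 -180.7
```

```text
r 0.18498785130385081 ang -180.7
at [0.4008 0.2133 0.0923] yaw -1.2499 t 54.58 F [ 0.6 -0.3  0.2] w 0.0196
[0.61, 0.19, 0.01, 0.08, -0.17, -1.0]
[1.24, 0.33, 0.02, 0.08, -0.17, -2.0]
[1.89, 0.41, 0.03, 0.09, -0.16, -3.0]
[2.53, 0.43, 0.04, 0.1, -0.16, -4.0]
[3.18, 0.4, 0.05, 0.1, -0.16, -5.0]
[3.81, 0.31, 0.06, 0.11, -0.15, -6.0]
[4.44, 0.17, 0.07, 0.12, -0.15, -7.0]
[5.06, -0.03, 0.08, 0.13, -0.14, -8.0]
[5.65, -0.28, 0.08, 0.13, -0.14, -9.0]
[6.22, -0.58, 0.09, 0.14, -0.13, -10.0]
[6.77, -0.93, 0.1, 0.15, -0.13, -11.0]
[7.28, -1.33, 0.1, 0.15, -0.12, -12.0]
```

Emit:
carry_out --commands '[[[220,0.61,0.19,0.01,0,0,-1],[220,1.24,0.33,0.02,0,0,-2],[220,1.89,0.41,0.03,0,0,-3],[220,2.53,0.43,0.04,0,0,-4],[220,3.18,0.4,0.05,0,0,-5],[220,3.81,0.31,0.06,0,0,-6],[220,4.44,0.17,0.07,0,0,-7],[220,5.06,-0.03,0.08,0,0,-8],[220,5.65,-0.28,0.08,0,0,-9],[220,6.22,-0.58,0.09,0,0,-10],[220,6.77,-0.93,0.1,0,0,-11],[220,6.77,-0.93,0.1,0,0,-11]]]'

```text
time: 56.08
ee_pos: [0.4779, 0.0607, 0.0925]
eef_rot: [0.99, -0.144, 0.002, 0.007]
ft_force: [3.6, 4.4, -1.3]
width: 0.0193
```

```bash
python3 arc2.py .185 -78 5 1
```

```text
r 0.1833815382331367 ang -125.37847105172362
at [0.4779 0.0607 0.0925] yaw -0.2889 t 56.08 F [ 3.6  4.4 -1.3] w 0.0193
[0.6, 0.25, 0.01, 0.15, -0.06, -1.0]
[1.23, 0.38, 0.01, 0.15, -0.05, -2.0]
[1.87, 0.46, 0.02, 0.16, -0.05, -3.0]
[2.51, 0.48, 0.02, 0.16, -0.04, -4.0]
[3.16, 0.45, 0.02, 0.16, -0.03, -5.0]
[3.8, 0.36, 0.03, 0.16, -0.02, -6.0]
[4.43, 0.21, 0.03, 0.16, -0.02, -7.0]
[5.04, 0.01, 0.03, 0.17, -0.01, -8.0]
[5.63, -0.24, 0.03, 0.17, -0.0, -9.0]
[5.91, -0.38, 0.03, 0.17, 0.0, -9.48]
[5.91, -0.38, 0.03, 0.17, 0.0, -9.48]
[5.91, -0.38, 0.03, 0.17, 0.0, -9.48]
```

Emit:
carry_out --commands '[[[220,0.6,0.25,0.01,0,0,-1],[220,1.23,0.38,0.01,0,0,-2],[220,1.87,0.46,0.02,0,0,-3],[220,2.51,0.48,0.02,0,0,-4],[220,3.16,0.45,0.02,0,0,-5],[220,3.8,0.36,0.03,0,0,-6],[220,4.43,0.21,0.03,0,0,-7],[220,5.04,0.01,0.03,0,0,-8],[220,5.4,-0.15,0.03,0,0,-8.6],[220,5.63,-0.24,0.03,0,0,-9],[220,5.63,-0.24,0.03,0,0,-9]]]'

```text
time: 57.45
ee_pos: [0.6149, 0.0276, 0.0926]
eef_rot: [0.969, 0.246, -0.0, 0.006]
ft_force: [0.5, 5.9, 1.1]
width: 0.0196
```

```bash
python3 arc2.py .185 -76 1 1|head -7
```

```text
r 0.18382306382410457 ang -80.26069628834676
at [0.6149 0.0276 0.0926] yaw 0.4971 t 57.45 F [0.5 5.9 1.1] w 0.0196
[0.11, 0.09, 0.0, 0.14, 0.05, -0.2]
[0.23, 0.13, 0.0, 0.14, 0.05, -0.4]
[0.35, 0.16, 0.0, 0.14, 0.05, -0.6]
[0.48, 0.2, 0.0, 0.14, 0.05, -0.8]
[0.51, 0.21, 0.0, 0.14, 0.05, -0.85]
```

Emit:
carry_out --commands '[[[220,0.11,0.09,0,0,0,-0.2],[220,0.23,0.13,0,0,0,-0.4],[220,0.23,0.13,0,0,0,-0.4]]]'

```text
time: 57.82
ee_pos: [0.6197, 0.028, 0.0923]
eef_rot: [0.965, 0.263, -0.002, 0.006]
ft_force: [-7.6, 3.6, 4.7]
width: 0.0198
```

```bash
python3 arc2.py .185 -76 1 1|head -7
```

```text
r 0.1842315362644177 ang -78.77145111834874
at [0.6197 0.028  0.0923] yaw 0.532 t 57.83 F [-7.6  3.6  4.7] w 0.0198
[0.11, 0.07, -0.0, 0.12, 0.09, -0.2]
[0.23, 0.11, -0.0, 0.12, 0.09, -0.4]
[0.33, 0.14, -0.0, 0.11, 0.09, -0.55]
[0.33, 0.14, -0.0, 0.11, 0.09, -0.55]
[0.33, 0.14, -0.0, 0.11, 0.09, -0.55]
```

Emit:
carry_out --commands '[[[220,0.1,0.03,0,0,0,0],[220,0.15,0.05,0,0,0,0],[220,0.15,0.05,0,0,0,0]]]'

```text
time: 58.2
ee_pos: [0.6201, 0.0273, 0.0916]
eef_rot: [0.965, 0.262, -0.006, 0.006]
ft_force: [-14.1, -1.4, 7.9]
width: 0.0199
```

```bash
python3 arc2.py .185 -76 1 1|head -2
```

```text
r 0.1849770727445479 ang -78.6804115966943
at [0.6201 0.0273 0.0916] yaw 0.5302 t 58.2 F [-14.1  -1.4   7.9] w 0.0199
```

Emit:
carry_out --commands '[[[0,-0.1,0,0,0,0,0],[0,-0.1,0,0,0,0,0],[0,-0.1,0,0,0,0,0],[0,-0.1,0,0,0,0,0],[0,-0.1,0,-2,0,0,0],[0,-0.1,0,-4.5,0,0,0],[0,-1,1,-6.5,0,0,0],[0,-3,2.5,-8,0,0,0],[0,-5,4,-8,0,0,0],[0,-6,6,-8,0,0,0],[0,-6,7,-8,0,0,0]]]'

```text
time: 59.58
ee_pos: [0.5797, -0.2018, 0.2959]
eef_rot: [0.966, 0.259, -0.006, 0.008]
ft_force: [1.1, 0.8, -0.3]
width: 0.0872
```

```bash
python3 - <<'E'
from h import *
plan([])
snap("wrist","w30");snap("top","t30",(130,100,490,300),2.2);snap("side","s30",(290,90,490,320),2.6)
E
```

```text
at [ 0.5797 -0.2018  0.2959] yaw 0.5238 t 59.58 F [ 1.1  0.8 -0.3] w 0.0872
```

View pics/w30.png

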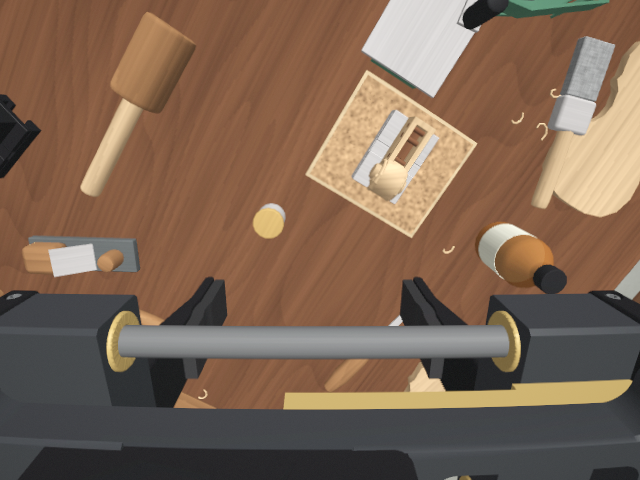

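View pics/t30.png

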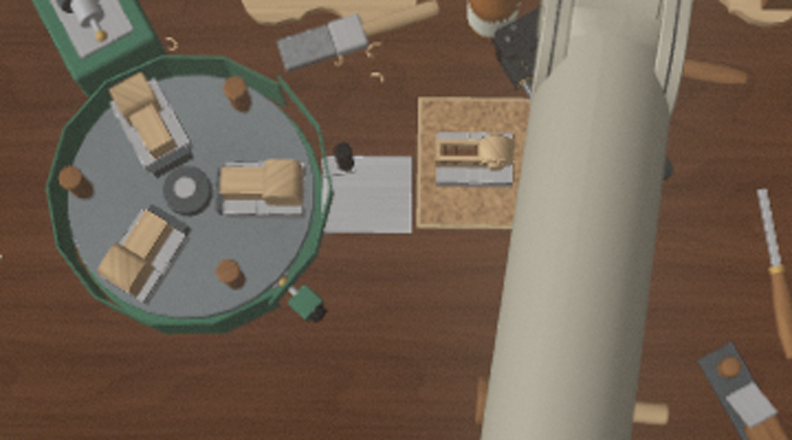

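View pics/s30.png

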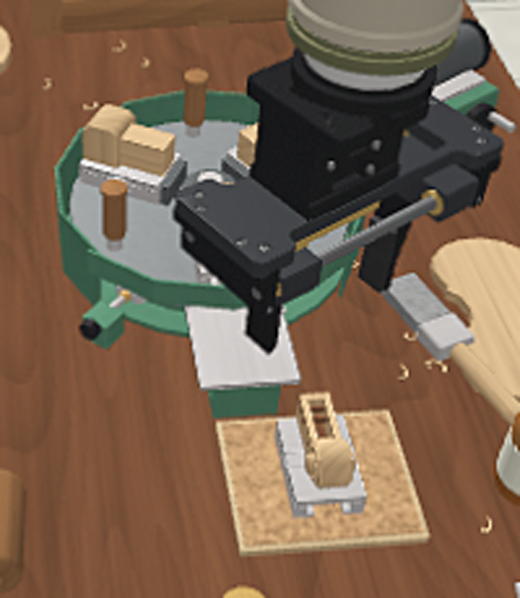

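```bash
python3 - <<'E'
import cv2,numpy as np
a0=cv2.imread("pics/t2_raw.png"); z=cv2.imread("pics/top0.png"); m=cv2.imread("pics/t13_raw.png"); f=cv2.imread("pics/t30_raw.png"); g=cv2.imread("pics/t19_raw.png")
def cen(im,x,y):
    h=cv2.cvtColor(im[y-9:y+10,x-9:x+10],cv2.COLOR_BGR2HSV).astype(float)
    w=(h[...,1]>60)*1.0*(h[...,0]<25)
    Y,X=np.mgrid[:19,:19]; return round((X*w).sum()/w.sum()+x-9,2),round((Y*w).sum()/w.sum()+y-9,2)
for n,im in(("init",z),("mid",m),("t19",g),("final",f)):
    print(n,[cen(im,*p) for p in((238,142),(235,224),(162,181))])
E
```

```text
init [(np.float64(237.46), np.float64(142.04)), (np.float64(234.17), np.float64(223.91)), (np.float64(163.31), np.float64(182.07))]
mid [(np.float64(237.48), np.float64(142.0)), (np.float64(234.11), np.float64(223.89)), (np.float64(163.34), np.float64(182.11))]
t19 [(np.float64(238.43), np.float64(142.52)), (np.float64(233.13), np.float64(224.63)), (np.float64(163.46), np.float64(181.07))]
final [(np.float64(237.47), np.float64(142.03)), (np.float64(234.11), np.float64(223.89)), (np.float64(163.32), np.float64(182.2))]
```

```bash
python3 -c "
from bench import r
print(r.close_job())"
```

```text
the job is handed in; nothing more can be done
None
```

The job is done and handed in after about 60 s of the 210 s allowed; the hand-in itself reports no verdict.

**What was on the bench:** one carved head, on rail b, and three blanks. The black look-alike was left alone.

**What I did:**
- Opened the shutter, then loaded the first blank on rail a.
- Turned the disc to its second detent, moved the carved head to the cork board and loaded the second blank on rail b.
- Turned the disc to its third detent, loaded the third blank on rail c and closed the shutter.

**Last checks:**
- **Blanks:** each was pushed until it pressed on its steel stop with 11–16 N. The final top picture shows all three on the rails, scroll end outwards. I did not measure the final nose-to-mouth distances.
- **Disc:** the handles in the top view match the starting detent picture to about 0.15 pixel, and the blank on rail b faces the cutter. It had first stopped about 0.02 rad short of the third detent; sliding in the last blank brought it the rest of the way.
- **Shutter:** it was pushed onto its end stop with 14 N, after about 102° of handle travel from open. Full travel is 100°, so it should be fully closed.
- **Carved head:** it stands upright near the middle of the board.
- **Bench tools:** no contact was felt or seen with the mallet, tin, gouge or plane, and in the last views they look unmoved. I did not measure their positions.
- **Disagreement:** the shutter-handle circle and the cameras placed the carver's axis about 2 mm apart. I used a value in between, and all three shoes ran onto their rails with next to no side force.

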